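Draw out the lens tray over its stop and open the blue lid

TASK

The pink lens tray is stowed under the glass shelf of the organiser and a stop holds it in: lift the tray's front by its knob so that it clears the stop, draw it out all the way and let it down level. Then open the blue lid until it stands upright, leave the white lid shut, and let go of everything. Do not knock the glass shelf, and leave the tumbler, the bottle, the soap dish and the tweezers where they are.

Things in the scene. Friction and masses are not known exactly. Their poses are not given: they have to be found in the camera images.
- organiser: Chrome frame fixed to the vanity top, 170 (x) x 240 (y) x 158 mm high, under a glass shelf. Origin: centre of its footprint, on the vanity top (z = 0). Its -x axis is its front, the way the pink tray is drawn out; z is up. Four 10 mm legs at x = +-72, y = +-107 mm. The tray hangs inside on two rear rollers held in side channels: its front end can be lifted, its rear cannot.
- glass_shelf: Clear glass plate, 170 (x) x 240 (y) x 8 mm, fixed. Origin: centre of its underside, 150 mm up; axes as the organiser's. Its front edge (local x = -85 mm) lies 4 mm farther out than the stowed knob's centre: an upright gripper cannot reach the knob. Come in under the edge, the gripper's body leaning back out to the front, 30 to 50 degrees from vertical. Do not hit the glass (over 15 N).
- tray_knob (a point): Centre of the pink tray's pull knob: a rounded block 20 (x) x 16 (y) x 22 (z) mm on a stem 10 mm wide, its centre 28 mm out from the tray's front wall, 40 mm above the vanity top at rest. Pinch it across y (16 mm). Its axes are the tray's, parallel to the organiser's; -x is the way out. It rises and travels with the tray.
- tray_front (a point): Middle of the outside of the tray's front wall, at the rim, 54 mm above the vanity top at rest. The tray is 170 mm wide (y), 105 mm long (x), its underside 20 mm and the top of its shut lids 58 mm above the vanity top. A catch rib, 36 mm wide, 6 mm thick, 4 to 10 mm behind this point in x, hangs 11 mm below the underside.
- stop (a point): Middle of the top of the steel stop on the organiser's front cross bar, fixed: 10 (x) x 40 (y) mm, square faces, top 16 mm above the vanity top. The stowed tray's rib stands 5 mm behind it and overlaps it 7 mm in height: pulled without lifting, the tray moves 5 mm and is held.
- tray_slide (a joint): How far the tray is drawn out, m: 0 to 0.005 stowed (play against the stop), 0.115 fully out against its end. Friction about 3 N. It moves along the organiser's -x axis. Out past 0.025 its front can be let down again, in front of the stop.
- tray_lift (a joint): How far the tray's front is lifted, rad: 0 level, at rest; at most 0.20. It turns about the line of the rear rollers, 126 mm behind the knob (x) and 26 mm above the vanity top: 0.1 rad lifts the knob 12.6 mm. Clear of the stop from about 0.08 rad (knob 10 mm up). Some 1.5 N at the knob lift it (1 to 2.5, the weight varies); let go, it falls back.
- blue_lid (a joint): Opening angle of the blue lid, on the tray's +y side, rad: 0 shut, 1.57 upright, 1.75 its end. The hinge is stiff (about 0.5 N at the tab moves it): the lid stays where it is left, it can be swung open by the pinched tab or pushed up from the front.
- blue_tab (a point): Middle of the blue lid's thumb tab, which stands out 20 mm in front of the tray's front wall (its end 10 mm beyond this point), 20 mm wide (y), 6 mm thick; its underside is 3 mm below this point, level with the rim. 52 mm to the +y side of the knob and 18 mm nearer the tray. Moves with the lid: -x points along the lid away from the hinge, z out of the lid's top.
- blue_hinge (a point): Point on the blue lid's hinge line, at the middle of the lid's 80 mm width, at rim height (54 mm above the vanity top), 75 mm behind the tab point (x) and 10 mm from it in y. The line runs along the tray's y; the lid's front edge swings up and back towards +x. With the tray fully out it lies 18 mm in front of the glass shelf's edge; even upright the lid ends below the glass.
- white_lid (a joint): Opening angle of the white lid on the tray's -y side, rad, the mirror image of the blue one: 0 shut. To be left shut.
- tumbler: Frosted glass tumbler, 72 mm across, 95 mm tall, standing loose on the glass shelf. Origin: centre of its underside. Leave it standing.
- bottle: White plastic lens-solution bottle with a blue cap, 46 mm across, 115 mm tall, standing loose on the glass shelf. Origin: centre of its underside. Leave it standing.
- soap_dish: White ceramic soap dish with a bar of soap, 116 mm across, 25 mm high, loose on the vanity top beside the tray's way. Origin: centre of its underside. Leave it.
- tweezers: Aluminium tweezers, 101 mm long (x), 12 mm wide, 8 mm high, lying loose on the vanity top beside the tray's way. Origin: on the underside, near the middle. Leave them.
There are look-alikes about, which are no part of the job. There is more than one size of the tumbler; the job needs the smallest.

How it is judged:
By the outcome, as a careful person would: the job done as asked, in the order asked, and still so for the second after the job is handed in, with the robot touching nothing.
It also fails if it takes over 56 s, if anything falls off the work surface, if the arm or the gripper's body presses on something with over 40 N, if the wrist force passes 120 N, or if a joint passes its speed limit or range.

ROBOT

A 7-joint arm with a two-finger parallel gripper is mounted at the origin on the work surface. World frame = base frame: x ahead of the robot, y to its left, z up, the work surface at z = 0. Lengths are in m, angles in rad, forces in N, time in s.
With the tool pointing down it reaches from about 0.425 to 0.875 m from the base axis. Payload 4.7 kg.
Tool frame: the origin (TCP) lies midway between the tips of the shut fingers; the grasp point (between the pads) lies 19 mm behind it; x points along the fingers, y is the direction in which the jaws open and shut, and the axes are right-handed (so a half turn about x gives the same grasp; the last joint's range is limited). The gripper opens to 87 mm and grips with 3 to 60 N. Pads are 19 mm wide; open, the fingers measure 117 mm over their backs; the gripper's body (75 mm by 190 mm) begins 51 mm behind the grasp point.
Start: joints at [1.164, 0.321, -0.07, 1.45, 0.023, 1.371, -0.057], TCP at [0.266, -0.593, 0.223] pointing down, gripper open.
Joint ranges: [-2.86, 2.86], [-0.3, 2.09], [-1.38, 1.24], [0.06, 2.45], [-1.56, 4.7], [0.09, 2.05], [-2.69, 2.69]. Speed limits (rad/s): [2.57, 2.57, 3.14, 3.14, 3.14, 3.14, 3.14].

INTERFACE

Orientations are given as a rotation vector (axis times angle).
In Python, from bench import ctrl gives the robot as it stands. The module is installed in compiled form; this text tells all that it offers.
- The arm moves only by the shell command python3 -m jog 'ROWS' [FORCE]. ROWS is JSON, a list of rows, each an object with "rot": the turn, a rotation vector about the tool's x, y, z in units of 5 degrees (1.0 is 5 degrees), a list of three; "travel": the shift along the tool's x, y, z in units of 0.3 m (1.0 is 0.3 m), a list of three; "jaw": the closure, from -1 (fully open) to 1 (shut), so that 0 is half open. In form: [{"rot": [ax, ay, az], "travel": [tx, ty, tz], "jaw": jaw}, ...]. A call has 1 to 8 rows; each row shifts and turns the commanded pose from where the row before left it, along the tool's axes as they then stand; what a row does not reach is not made up. A row lasts 1/10 s, in which the tool goes at most 50 mm and 8.59 degrees, less where a joint would pass 70% of its speed; a pose out of reach is approached as far as the arm can. A call with a number of a shift or a turn outside -1 to 1 is refused whole. A call with a gripper value outside its range is refused whole. The fingers move at their own pace and stop on an object; FORCE is the grip in N (left out, the last holds). Time passes only in rows, so rows that do not move let the fingers close. It gives the time, the measured TCP pose, the force and the opening at its end, in the units of the state.
- ctrl.get_state(): the state, without advancing time (a new reading comes with each control period).
- ctrl.get_image(name): name is "side" or "top" or "wrist"; returns the picture (420x560x3 uint8, red, green, blue); there is no depth.
- ctrl.camera_model(name): a dict with "mtx" (3x3 intrinsics, pixels), "extrinsics" (4x4, takes a point from world to camera coordinates); the wrist camera has in their place "hand_eye" (4x4, takes a point from camera to tool coordinates, whose origin is the TCP and whose axes are the tool frame's). Camera axes: x right, y up, looking along -z (the intrinsics and any distortion apply to the point x, -y, -z); pixel columns grow to the right and rows downward; lengths in m; the calibration is good to about 2 mm. A picture is of the moment at which its call begins: read the wrist's pose just before it. camera_model takes no time and is no camera call.
- ctrl.close_job(): hands the job in, once; it reports no verdict.
The state is a dict: "time": time; "joint_positions": joint angles; "qd": joint speeds; "joint_torque": joint torques, N m; "position": TCP position; "tool_rot": TCP orientation; "ft_force": force on the tool from outside, world axes, zero at the start; "torque": the same for the moment, N m; "grip_width": opening from 0.0 (shut) to 1.0 (fully open).
Only numpy, scipy, OpenCV 4.12 (cv2) and the standard library are available. Lean on these libraries where they do the work, as an engineer would, in place of code of your own. Each camera call takes 0.05 s, during which the arm holds its last target.

## Working session

There is one attempt and no reset: what is moved stays moved. The work goes in short steps, Python scripts to look and compute and a shell command to move; the robot and the scene stay as the last step left them, time stands still between calls to the robot, and variables do not carry over. Pictures are saved under pics/ and viewed, and the job is handed in when it is done.

```bash
mkdir -p pics; ls
python3 - <<'E'
from bench import ctrl
import cv2,numpy as np
np.set_printoptions(precision=4,suppress=True)
print(ctrl.get_state())
for n in("side","top","wrist"):
    print(n,ctrl.camera_model(n))
    cv2.imwrite(f"pics/{n}0.png",ctrl.get_image(n)[:,:,::-1])
E
```

```text
pics
{'time': 0.0, 'joint_positions': array([ 1.1641,  0.3218, -0.0701,  1.4517,  0.0226,  1.3708, -0.0569]), 'qd': array([-0.0001,  0.0002,  0.0001, -0.001 , -0.0015,  0.0007, -0.0008]), 'joint_torque': array([  0.001 , -49.1284,  -0.4037, -31.2524,  -0.0643,   0.0438,
         0.0002]), 'position': array([ 0.2652, -0.5928,  0.2215]), 'tool_rot': array([ 1.9895,  0.4268, -1.9905]), 'ft_force': array([-0.4578, -0.2477, -0.027 ]), 'torque': array([-0.0052,  0.0205, -0.043 ]), 'grip_width': 0.9996322577454398}
side {'mtx': array([[381.0216,   0.    , 281.0649],
       [  0.    , 381.0216, 207.0089],
       [  0.    ,   0.    ,   1.    ]]), 'extrinsics': array([[ 0.0107, -0.9999, -0.0084,  0.0068],
       [ 0.574 , -0.0008,  0.8189, -0.4672],
       [-0.8188, -0.0136,  0.5739, -0.2607],
       [ 0.    ,  0.    ,  0.    ,  1.    ]])}
top {'mtx': array([[544.4818,   0.    , 280.3546],
       [  0.    , 544.4818, 206.2601],
       [  0.    ,   0.    ,   1.    ]]), 'extrinsics': array([[-0.0256, -0.9997,  0.0007,  0.0188],
       [ 0.9821, -0.025 ,  0.1865, -0.64  ],
       [-0.1864,  0.0055,  0.9825, -1.182 ],
       [ 0.    ,  0.    ,  0.    ,  1.    ]])}
wrist {'mtx': array([[370.0693,   0.    , 274.8221],
       [  0.    , 370.0693, 203.5245],
       [  0.    ,   0.    ,   1.    ]]), 'hand_eye': array([[-0.0006,  0.257 , -0.9664, -0.1626],
       [ 1.    ,  0.0006, -0.0005,  0.0007],
       [ 0.0005, -0.9664, -0.257 , -0.0705],
       [ 0.    ,  0.    ,  0.    ,  1.    ]])}
```

View pics/side0.png

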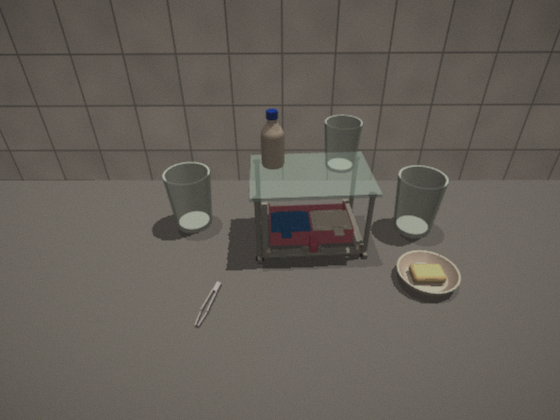

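View pics/top0.png

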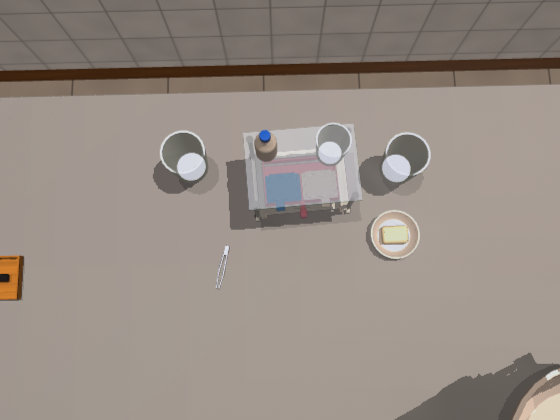

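View pics/wrist0.png

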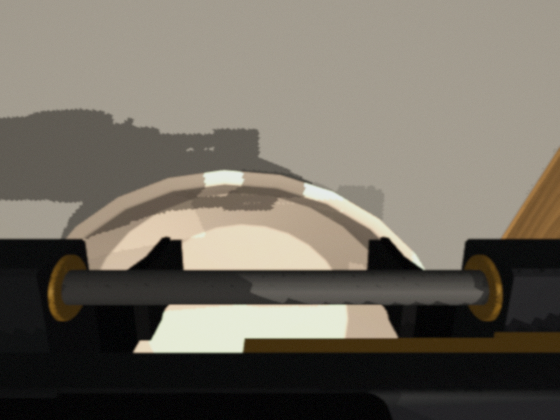

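The side view shows the organiser at about (310,205). The blue lid is at (290,222), the white lid at (331,220) and the knob at (313,245). The small tumbler on the shelf is at (342,143), with larger look-alikes on the vanity top at (190,198) and (417,203). Next I'll look at close crops.

Run:
```python
import cv2
a=cv2.imread("pics/side0.png")[140:290,230:400];b=cv2.imread("pics/top0.png")[110:240,225:375]
f=lambda i,k:cv2.convertScaleAbs(cv2.resize(i,None,fx=k,fy=k,interpolation=cv2.INTER_CUBIC),alpha=1.6)
cv2.imwrite("pics/sidec.png",f(a,4));cv2.imwrite("pics/topc.png",f(b,4.5))
```

```text
(no output)
```

View pics/sidec.png

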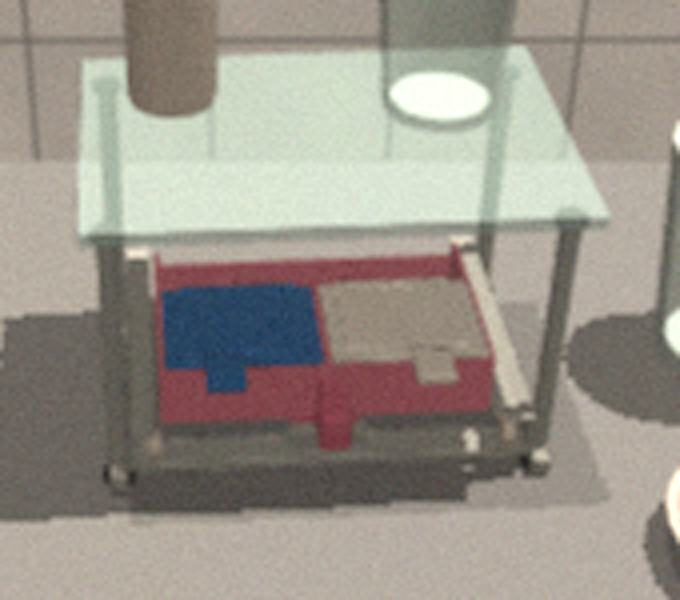

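View pics/topc.png

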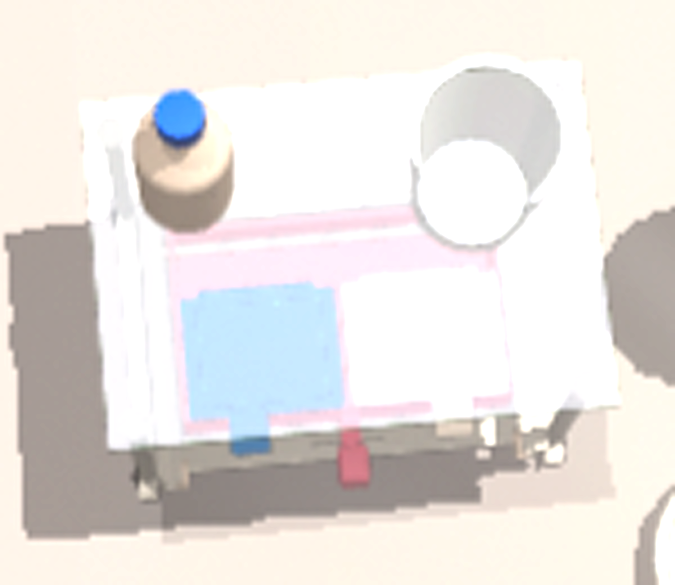

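```bash
cat > h.py <<'E'
import numpy as np,cv2
from bench import ctrl
from scipy.optimize import least_squares
from scipy.spatial.transform import Rotation as R
np.set_printoptions(precision=4,suppress=True)
def proj(n,P,state=None):
    m=ctrl.camera_model(n);P=np.atleast_2d(P)
    if n=="wrist":
        T=np.eye(4);T[:3,:3]=R.from_rotvec(state["tool_rot"]).as_matrix();T[:3,3]=state["position"]
        E=np.linalg.inv(T@m["hand_eye"])
    else:E=m["extrinsics"]
    c=P@E[:3,:3].T+E[:3,3]; c=c*[1,-1,-1]; c=c@m["mtx"].T
    return c[:,:2]/c[:,2:]
def loc(p,L):
    L=np.atleast_2d(L);c,s=np.cos(p[2]),np.sin(p[2])
    return np.c_[p[0]+c*L[:,0]-s*L[:,1],p[1]+s*L[:,0]+c*L[:,1],L[:,2]]
E
python3 - <<'E'
from h import *
L=np.array([[-.085,.12,.154],[-.085,-.12,.154],[.085,.12,.158],[.085,-.12,.158]])
S=np.array([[80,233],[607,220],[82,60],[525,47]])/4+[230,140]
T=np.array([[110,447],[620,403],[80,102],[582,62]])/4.5+[225,110]
f=lambda p,w:np.r_[(proj("side",loc(p,L))-S).ravel()*w[0],(proj("top",loc(p,L))-T).ravel()*w[1]]
for w in((1,0),(0,1),(1,1)):
    r=least_squares(f,[.7,0,0],args=(w,));print(r.x,np.round(f(r.x,(1,1)),1))
    p=r.x
    K=loc(p,[[-.081,0,.04],[-.071,0,.051],[-.091,0,.051],[-.063,.052,.057],[-.073,.052,.057],[-.091,0,.029],[-.073,.052,.054]])
    print(((proj("top",K)-[225,110])*4.5).round(0).tolist());print(((proj("side",K)-[230,140])*4).round(0).tolist());print(K[0],K[3])
E
```

```text
[ 0.7096 -0.0456  0.06  ] [-0.9  1.3  0.6 -0.   0.  -1.2  0.4 -1.3 -0.4  0.  -0.4  0.3  0.2 -1.
 -0.6 -1.1]
[[353.0, 460.0], [352.0, 437.0], [355.0, 475.0], [249.0, 428.0], [251.0, 447.0], [353.0, 483.0], [251.0, 448.0]]
[[333.0, 417.0], [332.0, 387.0], [337.0, 413.0], [226.0, 371.0], [227.0, 384.0], [335.0, 447.0], [227.0, 389.0]]
[ 0.6287 -0.0504  0.04  ] [0.6436 0.0026 0.057 ]
[ 0.7086 -0.0462  0.0614] [-0.6  1.7  1.1  0.2  0.2 -1.   0.7 -1.1 -0.1  0.6 -0.   0.6  0.5 -0.5
 -0.4 -0.8]
[[354.0, 462.0], [353.0, 439.0], [357.0, 477.0], [250.0, 430.0], [252.0, 449.0], [355.0, 485.0], [252.0, 450.0]]
[[335.0, 418.0], [333.0, 388.0], [338.0, 415.0], [227.0, 373.0], [228.0, 386.0], [336.0, 449.0], [228.0, 390.0]]
[ 0.6277 -0.0511  0.04  ] [0.6425 0.0019 0.057 ]
[ 0.7088 -0.0458  0.0609] [-0.8  1.6  0.8  0.2  0.1 -1.   0.5 -1.2 -0.3  0.4 -0.2  0.5  0.3 -0.6
 -0.5 -0.9]
[[353.0, 461.0], [352.0, 438.0], [356.0, 477.0], [249.0, 429.0], [251.0, 449.0], [354.0, 484.0], [251.0, 450.0]]
[[334.0, 418.0], [332.0, 388.0], [337.0, 414.0], [226.0, 372.0], [228.0, 385.0], [335.0, 448.0], [228.0, 390.0]]
[ 0.628  -0.0507  0.04  ] [0.6428 0.0022 0.057 ]
```

```bash
cat >> h.py <<'E'
O=np.array([.7088,-.0458,.0609])
def target(tilt,flip=False):
    c,s=np.cos(O[2]),np.sin(O[2]);t=np.radians(tilt)
    x=np.array([np.sin(t)*c,np.sin(t)*s,-np.cos(t)]);y=np.array([-s,c,0])*(-1 if flip else 1)
    return np.c_[x,y,np.cross(x,y)]
def todo(G,Rt,grasp=True):
    """G world grasp point (or TCP). prints rotation units, then travel in the present and final tool axes"""
    s=ctrl.get_state();Rc=R.from_rotvec(s["tool_rot"]).as_matrix()
    tcp=np.array(G)+(0.019*Rt[:,0] if grasp else 0)
    d=tcp-s["position"]
    print("t",s["time"],"pos",s["position"],"q",s["joint_positions"],"F",s["ft_force"],"w",s["grip_width"])
    print("rot",R.from_matrix(Rc.T@Rt).as_rotvec()/np.radians(5),"trav cur",Rc.T@d/.3,"trav final",Rt.T@d/.3,"tool axes\n",Rc)
E
python3 - <<'E'
from h import *
for fl in(0,1):
    Rt=target(42,fl); G=loc(O,[[-.081,0,.04]])[0]-.15*Rt[:,0]
    print(G);todo(G,Rt)
E
```

```text
[ 0.5278 -0.0568  0.1515]
t 0.15 pos [ 0.2653 -0.5929  0.2217] q [ 1.1641  0.3216 -0.0701  1.4514  0.0226  1.3708 -0.0569] F [ 0.6394 -0.7248  0.6755] w 1.0006116873749151
rot [-29.9554  -2.1129  11.505 ] trav cur [ 0.2829 -1.2584 -1.5683] trav final [0.8945 1.7305 0.5731] tool axes
 [[-0.0007  0.4085 -0.9128]
 [ 0.0013 -0.9128 -0.4085]
 [-1.     -0.0014  0.0001]]
[ 0.5278 -0.0568  0.1515]
t 0.15 pos [ 0.2653 -0.5929  0.2217] q [ 1.1641  0.3216 -0.0701  1.4514  0.0226  1.3708 -0.0569] F [ 0.6394 -0.7248  0.6755] w 1.0006116873749151
rot [3.9312 8.3116 1.5264] trav cur [ 0.2829 -1.2584 -1.5683] trav final [ 0.8945 -1.7305 -0.5731] tool axes
 [[-0.0007  0.4085 -0.9128]
 [ 0.0013 -0.9128 -0.4085]
 [-1.     -0.0014  0.0001]]
```

```bash
python3 -m jog '[{"rot":[0,0,0],"travel":[0,-0.09,-0.11],"jaw":-0.2},{"rot":[0,0,0],"travel":[0,-0.09,-0.11],"jaw":-0.2},{"rot":[0,0,0],"travel":[0,-0.09,-0.11],"jaw":-0.2},{"rot":[0,0,0],"travel":[0,-0.09,-0.11],"jaw":-0.2},{"rot":[0,0,0],"travel":[0,-0.09,-0.11],"jaw":-0.2},{"rot":[0,0,0],"travel":[0,-0.09,-0.11],"jaw":-0.2},{"rot":[0,0,0],"travel":[0,-0.09,-0.11],"jaw":-0.2},{"rot":[0,0,0],"travel":[0,-0.09,-0.11],"jaw":-0.2}]' 20
python3 - <<'E'
from h import *
Rt=target(46,1); G=loc(O,[[-.081,0,.04]])[0]-.15*Rt[:,0]
todo(G,Rt)
E
```

```text
time: 0.95
position: [0.4186, -0.2866, 0.2224]
tool_rot: [1.989, 0.425, -1.989]
ft_force: [0.1, -0.6, 0.6]
grip_width: 0.601
t 0.95 pos [ 0.4186 -0.2866  0.2224] q [ 0.85    0.0309 -0.3072  1.7892  0.0099  1.323  -0.6096] F [ 0.1133 -0.6433  0.6067] w 0.6005586915177108
rot [3.8998 9.1011 1.6534] trav cur [ 0.3044 -0.5432 -0.6642] trav final [ 0.5212 -0.7422 -0.0797] tool axes
 [[-0.0002  0.4085 -0.9128]
 [-0.0002 -0.9128 -0.4085]
 [-1.      0.0001  0.0003]]
```

```bash
python3 -m jog '[{"rot":[0,0,0],"travel":[0,-0.09,-0.11],"jaw":-0.2},{"rot":[0,0,0],"travel":[0,-0.09,-0.11],"jaw":-0.2},{"rot":[0,0,0],"travel":[0,-0.09,-0.11],"jaw":-0.2},{"rot":[0,0,0],"travel":[0,-0.09,-0.11],"jaw":-0.2},{"rot":[0,0,0],"travel":[0,-0.09,-0.11],"jaw":-0.2},{"rot":[0,0,0],"travel":[0,-0.09,-0.11],"jaw":-0.2}]'
python3 -m jog '[{"rot":[0.56,1.3,0.24],"travel":[0,0,0],"jaw":-0.2},{"rot":[0.56,1.3,0.24],"travel":[0,0,0],"jaw":-0.2},{"rot":[0.56,1.3,0.24],"travel":[0,0,0],"jaw":-0.2},{"rot":[0.56,1.3,0.24],"travel":[0,0,0],"jaw":-0.2},{"rot":[0.56,1.3,0.24],"travel":[0,0,0],"jaw":-0.2},{"rot":[0.56,1.3,0.24],"travel":[0,0,0],"jaw":-0.2},{"rot":[0.56,1.3,0.24],"travel":[0,0,0],"jaw":-0.2}]'
python3 - <<'E'
from h import *
Rt=target(46,1); G=loc(O,[[-.081,0,.04]])[0]-.15*Rt[:,0]
todo(G,Rt)
E
```

```text
time: 1.55
position: [0.5331, -0.0581, 0.2225]
tool_rot: [1.989, 0.424, -1.989]
ft_force: [1.3, -0.8, 0.5]
grip_width: 0.603
t 1.55 pos [ 0.5331 -0.0581  0.2225] q [ 0.57    0.111  -0.5467  1.7176  0.0598  1.3294 -1.1385] F [ 1.2942 -0.8244  0.4956] w 0.6034753698677926
rot [3.8984 9.0989 1.6492] trav cur [ 0.305  -0.004  -0.0045] trav final [ 0.2139 -0.0052  0.2174] tool axes
 [[ 0.0001  0.4082 -0.9129]
 [-0.0004 -0.9129 -0.4082]
 [-1.      0.0004  0.0001]]out of range: row 1 has 1.3, outside -1 to 1
```

```bash
python3 -m jog '[{"rot":[0.39,0.91,0.165],"travel":[0,0,0],"jaw":-0.2},{"rot":[0.39,0.91,0.165],"travel":[0,0,0],"jaw":-0.2},{"rot":[0.39,0.91,0.165],"travel":[0,0,0],"jaw":-0.2},{"rot":[0.39,0.91,0.165],"travel":[0,0,0],"jaw":-0.2},{"rot":[0.39,0.91,0.165],"travel":[0,0,0],"jaw":-0.2},{"rot":[0.39,0.91,0.165],"travel":[0,0,0],"jaw":-0.2},{"rot":[0.39,0.91,0.165],"travel":[0,0,0],"jaw":-0.2}]'
python3 -m jog '[{"rot":[0.39,0.91,0.165],"travel":[0,0,0],"jaw":-0.2},{"rot":[0.39,0.91,0.165],"travel":[0,0,0],"jaw":-0.2},{"rot":[0.39,0.91,0.165],"travel":[0,0,0],"jaw":-0.2}]'
python3 - <<'E'
from h import *
Rt=target(46,1); G=loc(O,[[-.081,0,.04]])[0]-.15*Rt[:,0]
todo(G,Rt)
s=ctrl.get_state()
cv2.imwrite("pics/w1.png",ctrl.get_image("wrist")[:,:,::-1])
cv2.imwrite("pics/s1.png",ctrl.get_image("side")[:,:,::-1])
print(proj("wrist",loc(O,[[-.081,0,.04],[-.063,.052,.057]]),s))
E
```

```text
time: 2.25
position: [0.5323, -0.0636, 0.2226]
tool_rot: [2.646, 0.191, -1.469]
ft_force: [-0.5, -0.5, 0.2]
grip_width: 0.6
time: 2.55
position: [0.5667, -0.0684, 0.2074]
tool_rot: [2.877, 0.109, -1.201]
ft_force: [0.4, 1.9, 0.8]
grip_width: 0.603
t 2.55 pos [ 0.5667 -0.0684  0.2074] q [ 0.3911 -0.301  -0.1659  2.327  -0.6481  0.4275 -0.786 ] F [0.4089 1.8725 0.8367] w 0.6027954193098702
rot [0.0438 0.2634 0.1485] trav cur [ 0.1066 -0.0461  0.2548] trav final [ 0.1001 -0.0464  0.2573] tool axes
 [[ 0.701   0.0727 -0.7094]
 [ 0.0557 -0.9973 -0.0472]
 [-0.711  -0.0064 -0.7032]]
[[261.1788 262.5019]
 [205.4323 237.2403]]
```

View pics/w1.png

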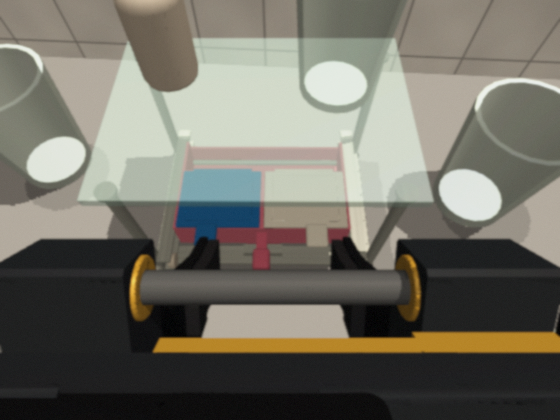

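View pics/s1.png

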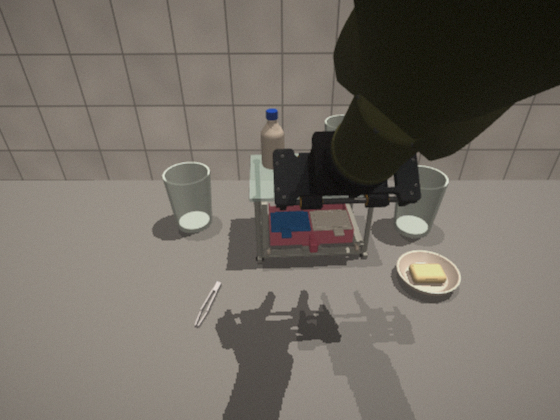

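```bash
cat > fk.py <<'E'
import numpy as np, itertools
from scipy.optimize import least_squares
from scipy.spatial.transform import Rotation as R
Q=np.array([[1.1641,.3216,-.0701,1.4514,.0226,1.3708,-.0569],[.85,.0309,-.3072,1.7892,.0099,1.323,-.6096],[.57,.111,-.5467,1.7176,.0598,1.3294,-1.1385],[.3911,-.301,-.1659,2.327,-.6481,.4275,-.786]])
P=np.array([[.2653,-.5929,.2217],[.4186,-.2866,.2224],[.5331,-.0581,.2225],[.5667,-.0684,.2074]])
def rz(a):return R.from_euler('z',a)
def ry(a):return R.from_euler('y',a)
def fk(q,p,s):
    # p: d,a,b,c, e (elbow x off), w(wrist x offset)
    r=rz(s[0]*q[0]);x=np.array([0,0,p[0]]) 
    r=r*ry(q[1])*rz(s[1]*q[2]); x=x+r.apply([p[4],0,p[1]])
    r=r*ry(q[3])*rz(s[2]*q[4]); x=x+r.apply([p[5],0,p[2]])
    r=r*ry(q[5])*rz(s[3]*q[6]); x=x+r.apply([0,0,p[3]]) if len(p)<7 else x+r.apply([0,0,p[3]])
    return x,r
if __name__=="__main__":
  for s in itertools.product((-1,1),repeat=3):
    s=(-1,)+s[:2]+(1,) if s[2]==1 else None
    if s is None: continue
    f=lambda p:np.concatenate([fk(q,p,s)[0]-t for q,t in zip(Q,P)])
    r=least_squares(f,[.3,.5,.5,.4,0,0]);print(s,r.cost,np.abs(r.fun).max(),r.x)
    print([ (fk(q,r.x,s)[1].as_matrix()[:,2]).round(3).tolist() for q in Q])
E
python3 fk.py
```

```text
(-1, -1, -1, 1) 0.0008782429541948456 0.02540689246488642 [ 1.39392457e-01  5.41893225e-01  4.80632600e-01  4.04875263e-01
  3.69594093e-04 -6.79081344e-02]
[[-0.001, 0.001, -1.0], [-0.0, -0.0, -1.0], [0.0, -0.0, -1.0], [0.701, 0.056, -0.711]]
(-1, -1, 1, 1) 0.0015831280342452037 0.03175221050617537 [-0.09956911  0.55824189  0.37579155  0.36824717  0.06103871 -0.24575597]
[[0.039, 0.021, -0.999], [0.01, 0.016, -1.0], [0.003, 0.115, -0.993], [0.586, -0.431, -0.686]]
(-1, 1, -1, 1) 0.17043370695293564 0.37014521939958656 [-0.09076605  1.07660338  0.48210507  0.74149786 -0.17918097 -0.0795405 ]
[[-0.042, -0.013, -0.999], [-0.017, -0.008, -1.0], [-0.104, -0.051, -0.993], [0.719, -0.107, -0.686]]
(-1, 1, 1, 1) 0.11649255852691745 0.2953259102799449 [-1.30039851  1.66045055  0.07573511  1.02128472 -0.08163337 -0.9465753 ]
[[-0.0, 0.001, -1.0], [0.0, 0.0, -1.0], [0.0, 0.0, -1.0], [0.458, -0.534, -0.711]]
```

```bash
cat > fk2.py <<'E'
from fk import *
S=(-1,-1,-1,1)
def fk(q,p):
    r=rz(-q[0]);x=np.array([0,0,p[0]])
    x=x+r.apply([p[6],p[7],0])
    r=r*ry(q[1])*rz(-q[2]); x=x+r.apply([p[4],p[8],p[1]])
    r=r*ry(q[3])*rz(-q[4]); x=x+r.apply([p[5],p[9],p[2]])
    r=r*ry(q[5])*rz(q[6]); x=x+r.apply([0,0,p[3]])
    return x,r
def fit(Q,P,reg=.02):
    p0=np.array([.3,.45,.45,.4,0,0,0,0,0,0]);
    f=lambda p:np.concatenate([fk(q,p)[0]-t for q,t in zip(Q,P)]+[reg*(p-p0)])
    r=least_squares(f,p0);return r.x,np.abs(r.fun[:3*len(Q)]).max()
if __name__=="__main__":
    for g in(.02,.005,.001):print(fit(Q,P,g))
E
python3 fk2.py
```

```text
(array([ 2.49923326e-01,  4.67072590e-01,  5.12450610e-01,  3.68417252e-01,
        5.77739642e-04,  8.14906146e-05,  2.38082062e-04, -1.58787794e-02,
       -9.77306494e-03, -8.83635448e-04]), np.float64(6.548428412012086e-05))
(array([ 2.49682006e-01,  4.67457446e-01,  5.12899067e-01,  3.68480348e-01,
        1.85583215e-04,  1.01917640e-04,  1.10599752e-04, -1.57576439e-02,
       -1.03543202e-02, -4.30886208e-04]), np.float64(1.211405261419829e-05))
(array([ 2.49666162e-01,  4.67482994e-01,  5.12928605e-01,  3.68484815e-01,
        1.59620870e-04,  1.03205904e-04,  1.02162218e-04, -1.57493135e-02,
       -1.03929327e-02, -4.01090869e-04]), np.float64(9.240328986526158e-06))
```

```bash
cat > ik.py <<'E'
from fk2 import *
from h import target,loc,O
PP=fit(Q,P,.005)[0]
LO=np.array([-2.86,-.3,-1.38,.06,-1.56,.09,-2.69]);HI=np.array([2.86,2.09,1.24,2.45,4.7,2.05,2.69])
def toolR(Rt): # fk frame z=tool x ; find const
    return Rt
Rq=fk(Q[2],PP)[1].as_matrix(); Rm=R.from_rotvec([1.989,.424,-1.989]).as_matrix(); C=Rq.T@Rm
def ik(tcp,Rt,q0,m=.05):
    def f(q):
        x,r=fk(q,PP);e=R.from_matrix((r.as_matrix()@C).T@Rt).as_rotvec()
        return np.r_[(x-tcp)*10,e*3,.003*(q-q0)]
    r=least_squares(f,np.clip(q0,LO+m+1e-3,HI-m-1e-3),bounds=(LO+m,HI-m))
    x,rr=fk(r.x,PP)
    return r.x,np.linalg.norm(x-tcp),np.linalg.norm(R.from_matrix((rr.as_matrix()@C).T@Rt).as_rotvec())
if __name__=="__main__":
  for sl,z in((0,.04),(0,.056),(.03,.055),(.06,.055),(.09,.055),(.115,.04)):
    for t in(0,15,25,30,36,42,46,50):
        Rt=target(t,1);G=loc(O,[[-.081-sl,0,z]])[0]
        q,e,o=min((ik(G+.019*Rt[:,0],Rt,q0) for q0 in(Q[3],Q[2],np.array([.1,.0,0,2.2,0,.6,-.2]))),key=lambda v:v[1]+v[2])
        print(sl,z,t,"e %.4f o %.4f"%(e,o),q.round(2))
E
python3 ik.py
```

```text
0 0.04 0 e 0.0000 o 0.0000 [ 0.36  0.48 -0.4   1.7   0.21  1.01 -0.65]
0 0.04 15 e 0.0000 o 0.0000 [ 0.18  0.3  -0.14  1.94  0.02  0.64 -0.8 ]
0 0.04 25 e 0.0000 o 0.0000 [ 0.15  0.23 -0.09  2.08 -0.09  0.39 -0.91]
0 0.04 30 e 0.0000 o 0.0000 [ 0.18  0.21 -0.11  2.15 -0.18  0.27 -1.  ]
0 0.04 36 e 0.0000 o 0.0000 [-0.    0.19  0.09  2.23 -0.83  0.14 -1.64]
0 0.04 42 e 0.0000 o 0.0000 [ 1.31  0.63 -1.33  2.27  1.82  0.4   0.64]
0 0.04 46 e 0.0131 o 0.0976 [ 0.21  0.17 -0.09  2.26 -1.51  0.14 -2.37]
0 0.04 50 e 0.0000 o 0.0000 [ 1.35  0.73 -1.33  2.35  2.35  0.48  1.05]
0 0.056 0 e 0.0000 o 0.0000 [ 0.37  0.46 -0.41  1.69  0.21  1.04 -0.66]
0 0.056 15 e 0.0000 o 0.0000 [ 0.17  0.28 -0.13  1.93  0.01  0.67 -0.81]
0 0.056 25 e 0.0000 o 0.0000 [ 0.17  0.21 -0.1   2.07 -0.08  0.43 -0.9 ]
0 0.056 30 e 0.0000 o 0.0000 [ 0.2   0.18 -0.13  2.14 -0.16  0.3  -0.98]
0 0.056 36 e 0.0000 o 0.0000 [ 0.32  0.17 -0.25  2.22 -0.34  0.15 -1.18]
0 0.056 42 e 0.0032 o 0.0236 [-0.1   0.15  0.21  2.28 -1.51  0.14 -2.32]
0 0.056 46 e 0.0106 o 0.0782 [ 0.17  0.14 -0.04  2.28 -1.51  0.14 -2.36]
0 0.056 50 e 0.
[... 1785 characters left out ...]
1.51  0.14 -2.48]
0.09 0.055 50 e 0.0219 o 0.1349 [ 1.55  0.14 -1.33  2.4  -1.51  0.14 -2.52]
0.115 0.04 0 e 0.0000 o 0.0000 [ 0.48  0.27 -0.47  1.98  0.15  0.92 -0.7 ]
0.115 0.04 15 e 0.0000 o 0.0000 [ 0.26  0.09 -0.18  2.2  -0.04  0.59 -0.88]
0.115 0.04 25 e 0.0000 o 0.0000 [ 0.32  0.02 -0.21  2.33 -0.19  0.37 -1.04]
0.115 0.04 30 e 0.0000 o 0.0000 [ 0.33 -0.01 -0.21  2.39 -0.38  0.25 -1.24]
0.115 0.04 36 e 0.0080 o 0.0312 [ 1.49  0.08 -1.33  2.4  -0.46  0.16 -1.4 ]
0.115 0.04 42 e 0.0212 o 0.0883 [ 1.5   0.11 -1.3   2.4  -0.85  0.14 -1.83]
0.115 0.04 46 e 0.0306 o 0.1230 [ 1.46  0.14 -1.23  2.4  -1.21  0.14 -2.23]
0.115 0.04 50 e 0.0391 o 0.1571 [ 1.49  0.21 -1.23  2.4  -1.51  0.14 -2.6 ]
```

Run:
```python
from h import *
from ik import ik
Rt=target(35,1); Gk=loc(O,[[-.083,0,.041]])[0];G=Gk-.09*Rt[:,0]
todo(G,Rt);q0=ctrl.get_state()["joint_positions"]
for b in(.09,.045,0):
    q,e,o=ik(Gk-b*Rt[:,0]+.019*Rt[:,0],Rt,q0);print(b,q,e,o)
```

```text
t 2.65 pos [ 0.5639 -0.0683  0.2037] q [ 0.3934 -0.3003 -0.167   2.3302 -0.6443  0.4316 -0.7894] F [ 0.5504 -0.2329 -0.7787] w 0.602852492462252
rot [ 0.0401 -1.847   0.1621] trav cur [ 0.302  -0.0415  0.1898] trav final [ 0.3279 -0.0454  0.1391] tool axes
 [[ 0.6954  0.0725 -0.715 ]
 [ 0.0568 -0.9973 -0.046 ]
 [-0.7164 -0.0087 -0.6976]]
0.09 [ 0.3287 -0.0476 -0.2183  2.2799 -0.3443  0.3212 -1.169 ] 1.2862711326494186e-07 6.519170599710672e-07
0.045 [ 0.3173  0.0749 -0.2268  2.2525 -0.3371  0.2236 -1.1698] 1.7062622407833943e-07 7.694631831114709e-07
0 [ 0.2481  0.1933 -0.171   2.217  -0.3986  0.14   -1.2356] 1.3543080874238319e-06 9.301001981541099e-06
```

```bash
python3 -m jog '[{"rot":[0.01,-0.6,0.05],"travel":[0,-0.015,0.04],"jaw":0.2},{"rot":[0.01,-0.6,0.05],"travel":[0,-0.015,0.05],"jaw":0.2},{"rot":[0.01,-0.6,0.05],"travel":[0,-0.015,0.05],"jaw":0.2},{"rot":[0,0,0],"travel":[0,0,0],"jaw":0.2}]'
python3 - <<'E'
from h import *
Rt=target(35,1); Gk=loc(O,[[-.083,0,.041]])[0];G=Gk-.09*Rt[:,0]
todo(G,Rt)
E
```

```text
time: 3.05
position: [0.534, -0.0571, 0.1804]
tool_rot: [2.762, 0.086, -1.425]
ft_force: [0.6, -0.6, 0.1]
grip_width: 0.411
t 3.05 pos [ 0.534  -0.0571  0.1804] q [ 0.4868 -0.2992 -0.3023  2.2946 -0.4208  0.5619 -1.0429] F [ 0.5981 -0.5671  0.0505] w 0.41107794034939743
rot [ 0.0576 -0.0829 -0.0143] trav cur [ 0.32   -0.0027  0.017 ] trav final [ 0.3202 -0.0023  0.0147] tool axes
 [[ 0.5785  0.0642 -0.8132]
 [ 0.034  -0.9979 -0.0546]
 [-0.815   0.0039 -0.5795]]
```

Aligned, so I'll advance to the pre-approach point.

```bash
python3 -m jog '[{"rot":[0.06,-0.08,0],"travel":[0.06,0,0.01],"jaw":0.2},{"rot":[0,0,0],"travel":[0.08,0,0],"jaw":0.2},{"rot":[0,0,0],"travel":[0.08,0,0],"jaw":0.2},{"rot":[0,0,0],"travel":[0.08,0,0],"jaw":0.2},{"rot":[0,0,0],"travel":[0,0,0],"jaw":0.2}]'
python3 - <<'E'
from h import *
Rt=target(35,1); Gk=loc(O,[[-.083,0,.041]])[0];G=Gk
todo(G,Rt)
s=ctrl.get_state()
cv2.imwrite("pics/w2.png",ctrl.get_image("wrist")[:,:,::-1])
print(proj("wrist",loc(O,[[-.081,0,.04],[-.091,.008,.051],[-.091,-.008,.051],[-.073,.052,.057]]),s))
E
```

```text
time: 3.55
position: [0.5831, -0.0542, 0.1022]
tool_rot: [2.762, 0.084, -1.441]
ft_force: [0.3, -0.7, -0.9]
grip_width: 0.401
t 3.55 pos [ 0.5831 -0.0542  0.1022] q [ 0.4836 -0.0539 -0.3646  2.2754 -0.3718  0.3354 -1.0833] F [ 0.2595 -0.6989 -0.8751] w 0.4008329690501355
rot [-0.0328  0.0195  0.0137] trav cur [ 0.3125 -0.0019 -0.0009] trav final [ 0.3125 -0.0023 -0.0004] tool axes
 [[ 0.571   0.0592 -0.8188]
 [ 0.036  -0.9982 -0.0471]
 [-0.8201 -0.0026 -0.5722]]
[[272.8595 212.2053]
 [260.1397 221.6155]
 [285.3518 221.5499]
 [190.935  191.9424]]
```

View pics/w2.png

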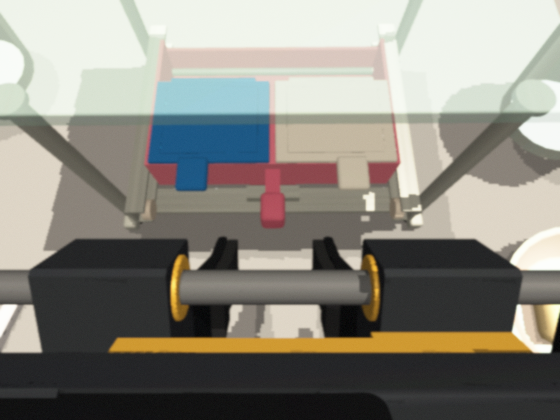

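The knob is at (272,210) and was predicted at (273,212), and the fingers straddle it. Advancing along the tool axis.

```bash
python3 -m jog '[{"rot":[0,0,0],"travel":[0.07,0,0],"jaw":0.2},{"rot":[0,0,0],"travel":[0.07,0,0],"jaw":0.2},{"rot":[0,0,0],"travel":[0.06,0,0],"jaw":0.2},{"rot":[0,0,0],"travel":[0.04,0,0],"jaw":0.2},{"rot":[0,0,0],"travel":[0,0,0],"jaw":0.2}]' 20
python3 - <<'E'
from h import *
Rt=target(35,1); Gk=loc(O,[[-.083,0,.041]])[0];G=Gk
todo(G,Rt)
s=ctrl.get_state()
cv2.imwrite("pics/w3.png",ctrl.get_image("wrist")[:,:,::-1])
print(proj("wrist",loc(O,[[-.081,0,.04],[-.091,.008,.051],[-.091,-.008,.051],[-.073,.052,.057]]),s))
E
```

```text
time: 4.1
position: [0.6249, -0.0524, 0.0459]
tool_rot: [2.764, 0.081, -1.436]
ft_force: [-0.5, 0.4, 0.5]
grip_width: 0.398
t 4.1 pos [ 0.6249 -0.0524  0.0459] q [ 0.4361  0.1419 -0.3563  2.229  -0.2343  0.1781 -1.1962] F [-0.5102  0.4194  0.5241] w 0.3984826591680383
rot [-0.0281 -0.0203 -0.0109] trav cur [ 0.0787 -0.0051  0.0064] trav final [ 0.0787 -0.005   0.0062] tool axes
 [[ 0.574   0.0583 -0.8168]
 [ 0.034  -0.9983 -0.0473]
 [-0.8181 -0.0006 -0.575 ]]
[[270.4078 256.3813]
 [252.4463 273.1036]
 [287.7793 272.997 ]
 [155.5444 231.4048]]
```

View pics/w3.png

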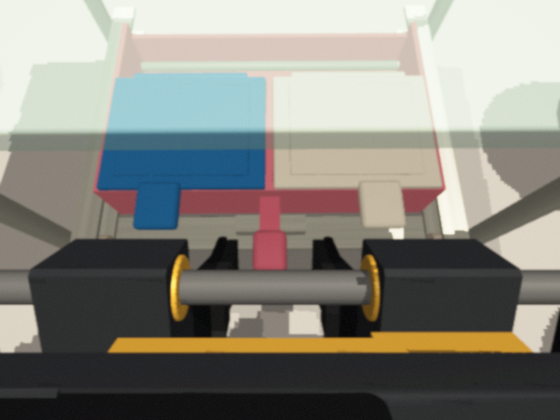

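```bash
python3 -m jog '[{"rot":[0,0,0],"travel":[0.04,-0.005,0.003],"jaw":0.2},{"rot":[0,0,0],"travel":[0.035,0,0.002],"jaw":0.2},{"rot":[0,0,0],"travel":[0,0,0],"jaw":0.2},{"rot":[0,0,0],"travel":[0,0,0],"jaw":1},{"rot":[0,0,0],"travel":[0,0,0],"jaw":1},{"rot":[0,0,0],"travel":[0,0,0],"jaw":1},{"rot":[0,0,0],"travel":[0,0,0],"jaw":1}]' 20
python3 - <<'E'
from h import *
Rt=target(35,1); Gk=loc(O,[[-.083,0,.041]])[0];G=Gk
todo(G,Rt)
s=ctrl.get_state()
cv2.imwrite("pics/w4.png",ctrl.get_image("wrist")[:,:,::-1])
E
```

```text
time: 4.85
position: [0.6364, -0.0492, 0.0269]
tool_rot: [2.764, 0.083, -1.434]
ft_force: [-2.8, 2.5, 3.8]
grip_width: 0.184
t 4.85 pos [ 0.6364 -0.0492  0.0269] q [ 0.3909  0.1989 -0.3234  2.2151 -0.1931  0.1328 -1.2349] F [-2.7708  2.5248  3.812 ] w 0.18359036744574644
rot [-0.0185 -0.0292 -0.0025] trav cur [0.0047 0.0032 0.0018] trav final [0.0047 0.0032 0.0018] tool axes
 [[ 0.5746  0.0594 -0.8163]
 [ 0.0348 -0.9982 -0.0482]
 [-0.8177 -0.0008 -0.5757]]
```

View pics/w4.png

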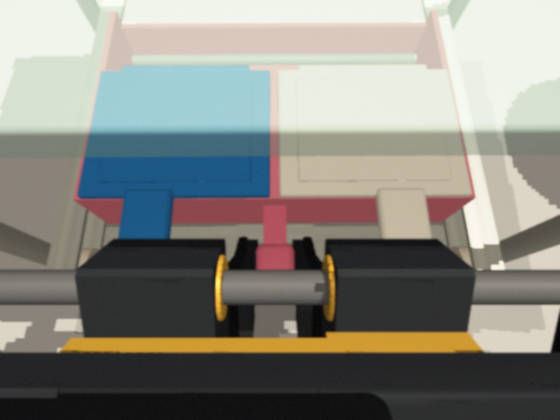

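Grasped: opening 16 mm. Lifting 14 mm.

```bash
python3 -m jog '[{"rot":[0,0,0],"travel":[-0.010,0,-0.007],"jaw":1},{"rot":[0,0,0],"travel":[-0.014,0,-0.010],"jaw":1},{"rot":[0,0,0],"travel":[-0.014,0,-0.010],"jaw":1},{"rot":[0,0,0],"travel":[0,0,0],"jaw":1}]' 20
python3 - <<'E'
from h import *
Rt=target(35,1); Gk=loc(O,[[-.083,0,.054]])[0];G=Gk
todo(G,Rt)
s=ctrl.get_state()
cv2.imwrite("pics/w5.png",ctrl.get_image("wrist")[:,:,::-1])
E
```

```text
time: 5.3
position: [0.6361, -0.0493, 0.0407]
tool_rot: [2.763, 0.083, -1.436]
ft_force: [0.9, 3.0, -3.0]
grip_width: 0.184
t 5.3 pos [ 0.6361 -0.0493  0.0407] q [ 0.3933  0.1707 -0.3242  2.2087 -0.1963  0.1676 -1.2379] F [ 0.9315  3.0203 -3.0414] w 0.18388925038009327
rot [-0.0217 -0.0177 -0.001 ] trav cur [0.0073 0.0031 0.0025] trav final [0.0073 0.0031 0.0025] tool axes
 [[ 0.5738  0.0593 -0.8169]
 [ 0.0349 -0.9982 -0.0479]
 [-0.8183 -0.001  -0.5748]]
```

View pics/w5.png

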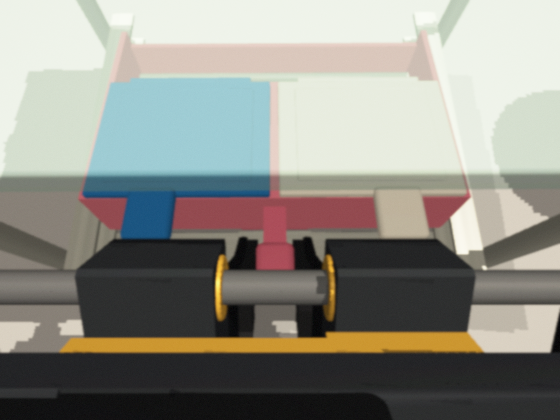

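```bash
python3 -m jog '[{"rot":[0,0,0],"travel":[-0.010,0,0.014],"jaw":1},{"rot":[0,0,0],"travel":[-0.017,0,0.0245],"jaw":1},{"rot":[0,0,0],"travel":[-0.017,0,0.0245],"jaw":1},{"rot":[0,0,0],"travel":[-0.017,0,0.0245],"jaw":1},{"rot":[0,0,0],"travel":[0,0,0],"jaw":1}]'
python3 - <<'E'
from h import *
Rt=target(35,1); Gk=loc(O,[[-.083-.115,0,.042]])[0];G=Gk
todo(G,Rt)
s=ctrl.get_state()
cv2.imwrite("pics/w6.png",ctrl.get_image("wrist")[:,:,::-1])
E
```

```text
time: 5.85
position: [0.6027, -0.0515, 0.0395]
tool_rot: [2.763, 0.082, -1.438]
ft_force: [-3.7, 3.7, -0.6]
grip_width: 0.185
t 5.85 pos [ 0.6027 -0.0515  0.0395] q [ 0.498   0.115  -0.4123  2.2778 -0.2975  0.1614 -1.1308] F [-3.7009  3.7156 -0.6264] w 0.18465497707876374
rot [-0.0286  0.0004 -0.0034] trav cur [-0.119   0.0034  0.2458] trav final [-0.119   0.0027  0.2458] tool axes
 [[ 0.5725  0.0587 -0.8178]
 [ 0.0346 -0.9983 -0.0474]
 [-0.8192 -0.0012 -0.5735]]
```

View pics/w6.png

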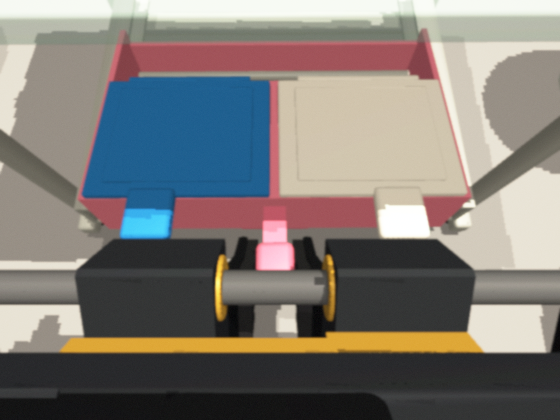

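```bash
python3 -m jog '[{"rot":[0,0,0],"travel":[-0.017,0,0.0245],"jaw":1},{"rot":[0,0,0],"travel":[-0.017,0,0.0245],"jaw":1},{"rot":[0,0,0],"travel":[-0.014,0,0.0289],"jaw":1},{"rot":[0,0,0],"travel":[-0.007,0,0.030],"jaw":1},{"rot":[0,0,0],"travel":[0.014,0,0.009],"jaw":1},{"rot":[0,0,0],"travel":[0.006,0,0.004],"jaw":1},{"rot":[0,0,0],"travel":[0,0,0],"jaw":1}]'
python3 - <<'E'
from h import *
Rt=target(35,1); Gk=loc(O,[[-.083-.115,0,.042]])[0];G=Gk
todo(G,Rt)
s=ctrl.get_state()
cv2.imwrite("pics/w7.png",ctrl.get_image("wrist")[:,:,::-1])
E
```

```text
time: 6.6
position: [0.5686, -0.0537, 0.0274]
tool_rot: [2.763, 0.082, -1.437]
ft_force: [-1.0, 3.5, -1.7]
grip_width: 0.176
t 6.6 pos [ 0.5686 -0.0537  0.0274] q [ 0.6258  0.0803 -0.5192  2.3537 -0.5086  0.1312 -0.9072] F [-0.9859  3.5439 -1.7266] w 0.17637203035243768
rot [-0.0295 -0.0119 -0.0018] trav cur [-0.0869  0.0026  0.1293] trav final [-0.0867  0.0023  0.1294] tool axes
 [[ 0.5734  0.0587 -0.8172]
 [ 0.0348 -0.9983 -0.0472]
 [-0.8186 -0.0013 -0.5744]]
```

View pics/w7.png

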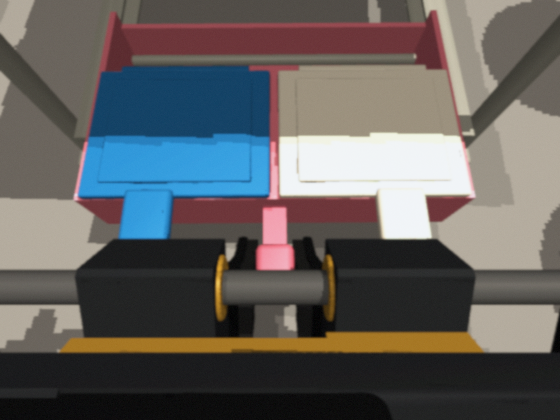

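```bash
python3 -m jog '[{"rot":[0,0,0],"travel":[0,0,0],"jaw":0.4},{"rot":[0,0,0],"travel":[0,0,0],"jaw":0.4},{"rot":[0,-1,0],"travel":[0,0,0.005],"jaw":0.4},{"rot":[0,-1,0],"travel":[0,0,0.005],"jaw":0.4},{"rot":[0,0,0],"travel":[0,0,0],"jaw":0.4}]'
python3 - <<'E'
from h import *
Rt=target(25,1); Gk=loc(O,[[-.083-.0675,0,.041]])[0];G=Gk
todo(G,Rt)
E
```

```text
time: 7.15
position: [0.5717, -0.0528, 0.0296]
tool_rot: [2.651, 0.086, -1.628]
ft_force: [1.2, 0.2, 0.6]
grip_width: 0.299
t 7.15 pos [ 0.5717 -0.0528  0.0296] q [ 0.3717  0.0996 -0.2862  2.2427 -0.1359  0.3427 -1.2985] F [1.2062 0.191  0.6047] w 0.29881382211386887
rot [-0.0038 -0.3755  0.0469] trav cur [0.0096 0.0047 0.0242] trav final [0.0104 0.0047 0.0239] tool axes
 [[ 0.451   0.0624 -0.8903]
 [ 0.0316 -0.998  -0.0539]
 [-0.892  -0.0038 -0.4521]]
```

```bash
python3 -m jog '[{"rot":[0,-0.38,0.05],"travel":[0.010,0.003,0.022],"jaw":0.4},{"rot":[0,0,0],"travel":[0,0,0],"jaw":1},{"rot":[0,0,0],"travel":[0,0,0],"jaw":1},{"rot":[0,0,0],"travel":[0,0,0],"jaw":1}]' 20
python3 - <<'E'
from h import *
Rt=target(25,1); Gk=loc(O,[[-.083-.115,0,.041]])[0];G=Gk
todo(G,Rt)
s=ctrl.get_state()
cv2.imwrite("pics/w8.png",ctrl.get_image("wrist")[:,:,::-1])
E
```

```text
time: 7.55
position: [0.5627, -0.0538, 0.0208]
tool_rot: [2.619, 0.079, -1.678]
ft_force: [1.9, -2.2, -2.4]
grip_width: 0.181
t 7.55 pos [ 0.5627 -0.0538  0.0208] q [ 0.3601  0.1114 -0.278   2.2371 -0.0927  0.3726 -1.3425] F [ 1.8733 -2.1553 -2.3787] w 0.18099903817594373
rot [-0.0268  0.0622  0.0144] trav cur [-0.0699  0.0032  0.1279] trav final [-0.0706  0.003   0.1275] tool axes
 [[ 0.4168  0.0593 -0.907 ]
 [ 0.0267 -0.9982 -0.053 ]
 [-0.9086 -0.0021 -0.4177]]
```

View pics/w8.png

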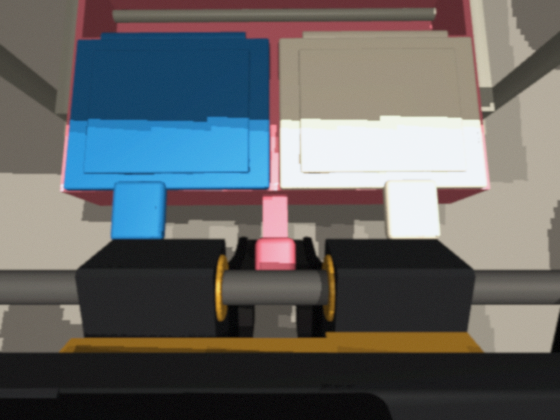

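```bash
python3 -m jog '[{"rot":[0,0,0],"travel":[-0.012,0,0.026],"jaw":1},{"rot":[0,0,0],"travel":[-0.014,0,0.0303],"jaw":1},{"rot":[0,0,0],"travel":[-0.014,0,0.0303],"jaw":1},{"rot":[0,0,0],"travel":[-0.014,0,0.0303],"jaw":1},{"rot":[0,0,0],"travel":[-0.007,0,0.015],"jaw":1},{"rot":[0,0,0],"travel":[0,0,0],"jaw":1}]'
python3 - <<'E'
from h import *
Rt=target(25,1); Gk=loc(O,[[-.083-.115,0,.041]])[0];G=Gk
todo(G,Rt)
E
```

```text
time: 8.2
position: [0.5182, -0.0567, 0.0208]
tool_rot: [2.617, 0.079, -1.681]
ft_force: [-1.0, -5.5, -1.1]
grip_width: 0.18
t 8.2 pos [ 0.5182 -0.0567  0.0208] q [ 0.3954  0.0224 -0.2877  2.3297 -0.1789  0.3725 -1.2501] F [-1.0153 -5.5277 -1.1068] w 0.17994954304463662
rot [-0.0283  0.0844  0.0083] trav cur [-0.0079  0.0025 -0.0069] trav final [-0.0078  0.0026 -0.007 ] tool axes
 [[ 0.4151  0.0589 -0.9079]
 [ 0.026  -0.9983 -0.0529]
 [-0.9094 -0.0017 -0.4159]]
```

```bash
python3 -m jog '[{"rot":[0,0,0],"travel":[-0.003,0,0.006],"jaw":1},{"rot":[0,0,0],"travel":[-0.002,0,0.004],"jaw":1},{"rot":[0,0,0],"travel":[0,0,0],"jaw":1}]'; python3 -m jog '[{"rot":[0,0,0],"travel":[-0.003,0,0.006],"jaw":1},{"rot":[0,0,0],"travel":[0,0,0],"jaw":1}]'
```

```text
time: 8.5
position: [0.5171, -0.0568, 0.0219]
tool_rot: [2.619, 0.079, -1.676]
ft_force: [4.8, -5.3, -3.1]
grip_width: 0.185
time: 8.7
position: [0.5171, -0.0568, 0.0233]
tool_rot: [2.622, 0.078, -1.67]
ft_force: [9.1, -4.4, -4.8]
grip_width: 0.183
```

```bash
python3 -m jog '[{"rot":[0,0,0],"travel":[0.007,0,0],"jaw":1},{"rot":[0,0,0],"travel":[0,0,0],"jaw":1},{"rot":[0,0,0],"travel":[0,0,0],"jaw":0.4},{"rot":[0,0,0],"travel":[0,0,0],"jaw":0.4},{"rot":[0,0,0],"travel":[0,0,0],"jaw":0.4}]'
python3 - <<'E'
from h import *
s=ctrl.get_state();print(s)
cv2.imwrite("pics/w9.png",ctrl.get_image("wrist")[:,:,::-1]);cv2.imwrite("pics/s9.png",ctrl.get_image("side")[:,:,::-1])
for sl in(.110,.115):
    K=loc(O,[[-.081-sl,0,.04],[-.091-sl,.008,.051],[-.091-sl,-.008,.051],[-.073-sl,.052,.060],[-.053-sl,0,.054]])
    print(proj("wrist",K,s),proj("side",K))
E
```

```text
time: 9.2
position: [0.5141, -0.0549, 0.0189]
tool_rot: [2.616, 0.083, -1.682]
ft_force: [0.6, -0.2, 0.6]
grip_width: 0.288
{'time': 9.2, 'joint_positions': array([ 0.396 ,  0.0179, -0.2892,  2.3391, -0.1885,  0.3691, -1.2404]), 'qd': array([-0.0002, -0.0005,  0.0028, -0.0026,  0.0026, -0.0035, -0.0011]), 'joint_torque': array([  0.0607, -24.889 ,  -0.075 , -24.8262,  -0.2781,  -2.0406,
        -0.0132]), 'position': array([ 0.5141, -0.0549,  0.0189]), 'tool_rot': array([ 2.6157,  0.083 , -1.6817]), 'ft_force': array([ 0.5681, -0.2417,  0.638 ]), 'torque': array([-0.0312,  0.5375,  0.0273]), 'grip_width': 0.2879906786479636}
[[279.7028 249.8939]
 [259.2499 274.8229]
 [300.8817 274.8323]
 [139.2511 225.6509]
 [279.9395 176.6902]] [[321.0757 285.9598]
 [317.5229 286.0009]
 [326.8998 285.5938]
 [290.9246 275.6594]
 [319.3372 268.7234]]
[[279.7273 261.9983]
 [259.1553 288.1454]
 [301.034  288.1582]
 [138.4109 239.2346]
 [279.9669 189.1321]] [[321.4702 288.1119]
 [317.9039 288.2029]
 [327.3401 287.7912]
 [291.1337 277.7693]
 [319.7125 270.723 ]]
```

View pics/w9.png

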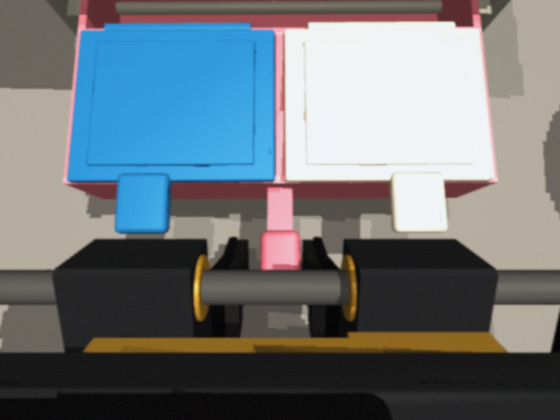

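View pics/s9.png

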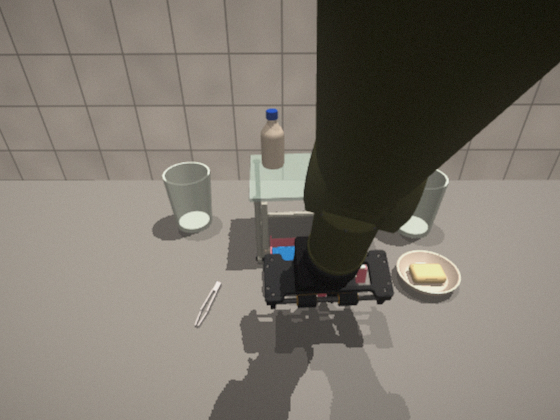

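```bash
python3 -m jog '[{"rot":[0,0,0],"travel":[-0.08,0,0],"jaw":0.2},{"rot":[0,0,0],"travel":[-0.1,0,0],"jaw":0.2},{"rot":[0,0,0],"travel":[-0.08,0,0],"jaw":0.2},{"rot":[0,0,0],"travel":[0,0,0],"jaw":0.2}]' 8
python3 - <<'E'
from h import *
s=ctrl.get_state();print(s["position"],s["joint_positions"],s["ft_force"])
cv2.imwrite("pics/w10.png",ctrl.get_image("wrist")[:,:,::-1]);cv2.imwrite("pics/t10.png",ctrl.get_image("top")[:,:,::-1])
for sl in(.110,.115):
    K=loc(O,[[-.091-sl,.008,.051],[-.091-sl,-.008,.051],[-.073-sl,.062,.060],[-.073-sl,.042,.060],[-.053-sl,.085,.054],[-.053-sl,-.085,.054]])
    print(proj("wrist",K,s))
E
```

```text
time: 9.7
position: [0.4835, -0.0582, 0.0933]
tool_rot: [2.62, 0.079, -1.673]
ft_force: [0.3, 0.9, -0.6]
grip_width: 0.397
[ 0.4835 -0.0582  0.0933] [ 0.4147 -0.2006 -0.2664  2.3442 -0.2536  0.5777 -1.1845] [ 0.3343  0.8531 -0.6499]
[[262.4371 220.0892]
 [289.2469 220.064 ]
 [169.1703 187.4272]
 [203.5853 187.3966]
 [135.6246 157.3824]
 [415.8437 157.1463]]
[[262.3966 228.4379]
 [289.3124 228.4123]
 [168.7501 195.868 ]
 [203.3049 195.8368]
 [135.0916 165.3525]
 [416.4001 165.112 ]]
```

View pics/w10.png

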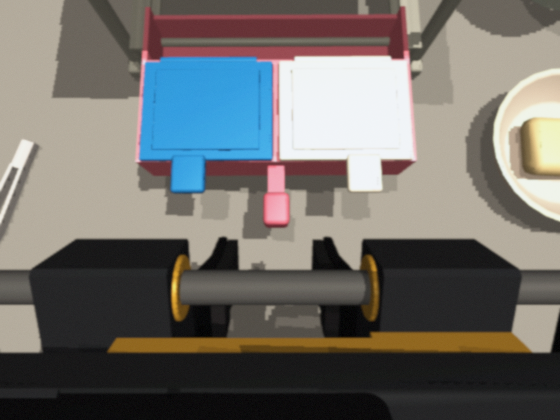

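View pics/t10.png

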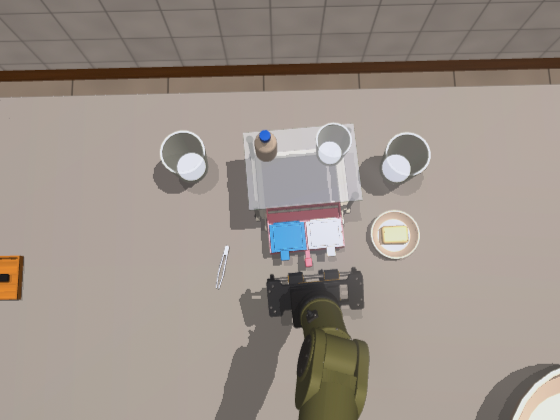

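Run:
```python
from h import *
b=cv2.imread("pics/t10.png")[195:280,250:360]
cv2.imwrite("pics/t10c.png",cv2.resize(b,None,fx=7,fy=7,interpolation=cv2.INTER_CUBIC))
b=cv2.imread("pics/w10.png")[130:240,120:430]
cv2.imwrite("pics/w10c.png",cv2.resize(b,None,fx=2.5,fy=2.5,interpolation=cv2.INTER_CUBIC))
for sl in(.110,.115):
    K=loc(O,[[-.091-sl,0,.051],[-.073-sl,.062,.060],[-.073-sl,.042,.060],[-.053-sl,.085,.054],[-.053-sl,-.085,.054]])
    print(((proj("top",K)-[250,195])*7).round())
```

```text
[[411. 482.]
 [214. 441.]
 [277. 435.]
 [138. 387.]
 [662. 342.]]
[[412. 498.]
 [216. 456.]
 [278. 451.]
 [139. 402.]
 [664. 357.]]
```

View pics/t10c.png

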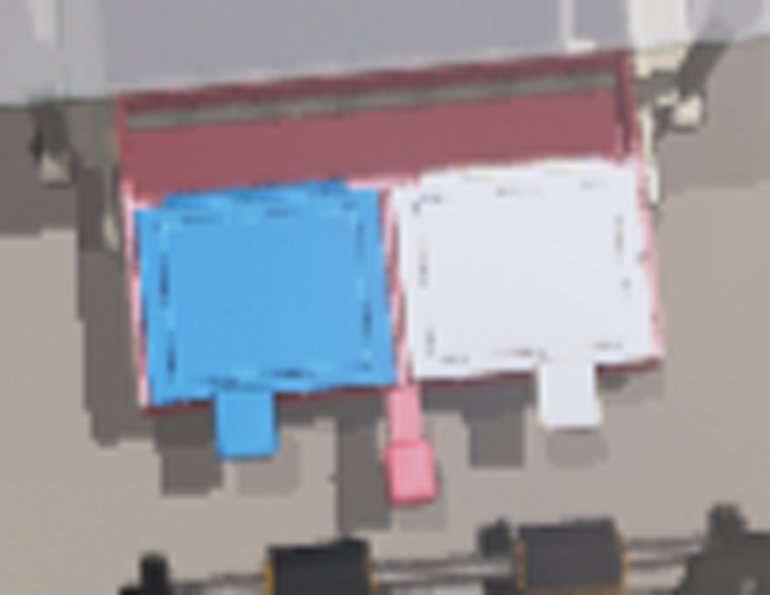

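View pics/w10c.png

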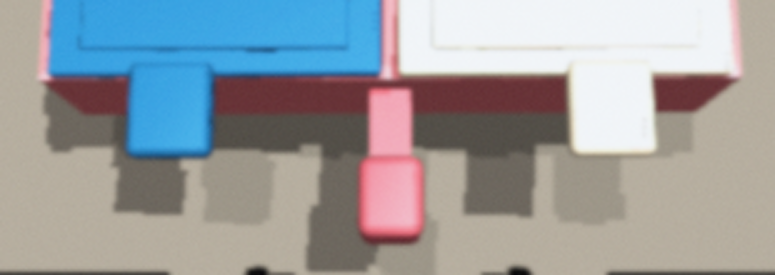

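Slide measures 0.115 in the top view (tab corners at crop (217,458) and (275,455), against (216,456) and (278,451) predicted), and the tray is level. Next is the blue tab.

Run:
```python
from h import *
Rt=target(25,1); T=loc(O,[[-.183,.0515,.057]])[0]+.006*Rt[:,0]
todo(T-.05*Rt[:,0],Rt,False)
```

```text
t 9.8 pos [ 0.4824 -0.0578  0.0904] q [ 0.4144 -0.1959 -0.2669  2.3458 -0.253   0.576  -1.1848] F [-0.0349 -0.8486  0.2551] w 0.3974993030778738
rot [-0.0087  0.0716  0.0181] trav cur [ 0.0155 -0.1656 -0.085 ] trav final [ 0.0157 -0.1655 -0.085 ] tool axes
 [[ 0.4161  0.0608 -0.9073]
 [ 0.027  -0.9981 -0.0546]
 [-0.9089 -0.0018 -0.4169]]
```

```bash
python3 -m jog '[{"rot":[0,0.07,0],"travel":[0.008,-0.083,-0.043],"jaw":0.2},{"rot":[0,0,0],"travel":[0.008,-0.083,-0.042],"jaw":0.2},{"rot":[0,0,0],"travel":[0,0,0],"jaw":0.2}]' 8
python3 - <<'E'
from h import *
Rt=target(25,1); T=loc(O,[[-.183,.0515,.057]])[0]+.006*Rt[:,0]
todo(T,Rt,False)
s=ctrl.get_state();sl=.115
cv2.imwrite("pics/w11.png",ctrl.get_image("wrist")[:,:,::-1])
K=loc(O,[[-.073-sl,.062,.060],[-.073-sl,.042,.060]]);print(proj("wrist",K,s))
E
```

```text
time: 10.1
position: [0.5052, -0.0029, 0.096]
tool_rot: [2.619, 0.09, -1.672]
ft_force: [0.3, -0.5, 0.5]
grip_width: 0.4
t 10.1 pos [ 0.5052 -0.0029  0.096 ] q [ 0.3947 -0.1687 -0.3978  2.3074 -0.1711  0.5611 -1.3924] F [ 0.3297 -0.4669  0.5419] w 0.3997016574234343
rot [0.0404 0.0179 0.0597] trav cur [0.1624 0.0131 0.0015] trav final [0.1625 0.0123 0.0017] tool axes
 [[ 0.4201  0.0662 -0.9051]
 [ 0.0308 -0.9978 -0.0587]
 [-0.907  -0.0032 -0.4212]]
[[262.0979 239.3924]
 [296.9229 239.5572]]
```

View pics/w11.png

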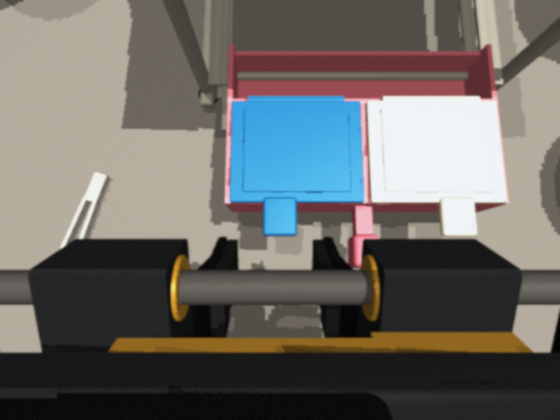

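```bash
python3 -m jog '[{"rot":[0,0,0],"travel":[0.04,0.011,0],"jaw":0.2},{"rot":[0,0,0],"travel":[0.05,0,0],"jaw":0.2},{"rot":[0,0,0],"travel":[0.045,0,0],"jaw":0.2},{"rot":[0,0,0],"travel":[0.025,0,0],"jaw":0.2},{"rot":[0,0,0],"travel":[0,0,0],"jaw":0.2}]' 8
python3 - <<'E'
from h import *
Rt=target(25,1); T=loc(O,[[-.183,.0515,.057]])[0]+.006*Rt[:,0]
todo(T,Rt,False)
cv2.imwrite("pics/w12.png",ctrl.get_image("wrist")[:,:,::-1])
E
```

```text
time: 10.65
position: [0.5234, -0.0088, 0.0509]
tool_rot: [2.62, 0.082, -1.678]
ft_force: [0.1, -0.2, 0.1]
grip_width: 0.4
t 10.65 pos [ 0.5234 -0.0088  0.0509] q [ 0.4068 -0.0376 -0.4174  2.3071 -0.0891  0.4394 -1.4527] F [ 0.0956 -0.1836  0.1304] w 0.39960160428087177
rot [-0.0246  0.0565  0.0333] trav cur [ 0.0014 -0.0111 -0.0079] trav final [ 0.0014 -0.0111 -0.0079] tool axes
 [[ 0.4172  0.0601 -0.9068]
 [ 0.0284 -0.9982 -0.0531]
 [-0.9084 -0.0035 -0.4181]]
```

View pics/w12.png

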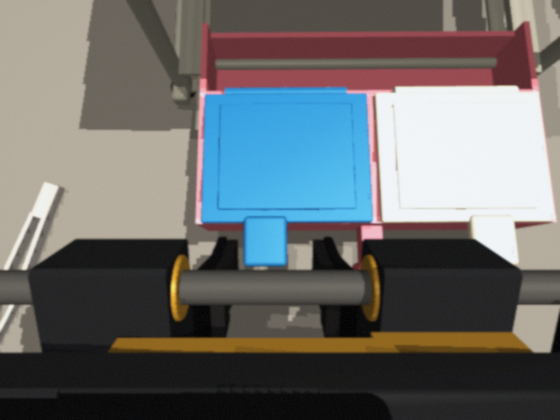

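```bash
python3 -m jog '[{"rot":[0,0,0],"travel":[0.001,-0.011,-0.008],"jaw":0.2},{"rot":[0,0,0],"travel":[0,0,0],"jaw":0.2},{"rot":[0,0,0],"travel":[0,0,0],"jaw":1},{"rot":[0,0,0],"travel":[0,0,0],"jaw":1},{"rot":[0,0,0],"travel":[0,0,0],"jaw":1}]' 8
python3 - <<'E'
from h import *
Rt=target(25,1); T=loc(O,[[-.183,.0515,.057]])[0]+.006*Rt[:,0]
todo(T,Rt,False)
cv2.imwrite("pics/w13.png",ctrl.get_image("wrist")[:,:,::-1])
E
```

```text
time: 11.2
position: [0.5268, -0.0044, 0.054]
tool_rot: [2.622, 0.083, -1.672]
ft_force: [0.1, 3.4, 1.3]
grip_width: 0.224
t 11.2 pos [ 0.5268 -0.0044  0.054 ] q [ 0.4029 -0.038  -0.4249  2.3011 -0.0783  0.4411 -1.4721] F [0.1421 3.3722 1.2568] w 0.2242783301940217
rot [-0.0109  0.0107  0.0312] trav cur [0.0055 0.0029 0.0074] trav final [0.0056 0.0029 0.0074] tool axes
 [[ 0.4208  0.0611 -0.9051]
 [ 0.0284 -0.9981 -0.0542]
 [-0.9067 -0.0029 -0.4218]]
```

View pics/w13.png

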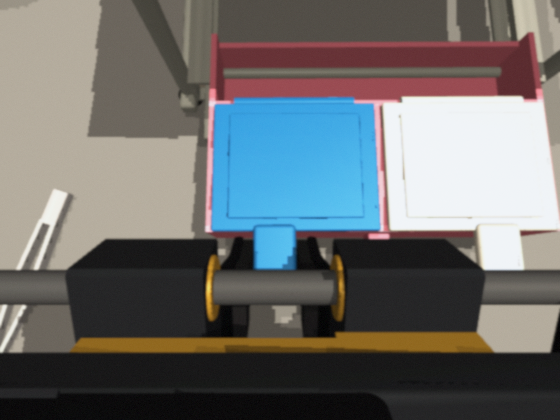

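```bash
python3 -m jog '[{"rot":[0,0,0],"travel":[0,0,0],"jaw":0.4},{"rot":[0,0,0],"travel":[0,0,0],"jaw":0.4},{"rot":[0,0,0],"travel":[0.012,0.002,0.006],"jaw":0.4},{"rot":[0,0,0],"travel":[0,0,0],"jaw":0.4},{"rot":[0,0,0],"travel":[0,0,0],"jaw":1},{"rot":[0,0,0],"travel":[0,0,0],"jaw":1},{"rot":[0,0,0],"travel":[0,0,0],"jaw":1}]' 10
python3 - <<'E'
from h import *
Rt=target(25,1); T=loc(O,[[-.183,.0515,.057]])[0]+.006*Rt[:,0]
todo(T,Rt,False)
E
```

```text
time: 11.95
position: [0.5263, -0.0045, 0.0494]
tool_rot: [2.621, 0.084, -1.674]
ft_force: [-1.0, 3.5, 0.2]
grip_width: 0.228
t 11.95 pos [ 0.5263 -0.0045  0.0494] q [ 0.4031 -0.0292 -0.4257  2.3046 -0.0731  0.4308 -1.4749] F [-0.967   3.4722  0.2017] w 0.22787002960761826
rot [-0.0048  0.0253  0.0386] trav cur [-0.0077  0.0026 -0.0006] trav final [-0.0076  0.0026 -0.0006] tool axes
 [[ 0.4196  0.0619 -0.9056]
 [ 0.029  -0.9981 -0.0548]
 [-0.9072 -0.0032 -0.4206]]
```

Run:
```python
import numpy as np
t=np.radians(24.8);th=np.radians(np.arange(0,91,7.5))
x=80*(1-np.cos(th))+3*np.sin(th);z=80*np.sin(th)-3*(1-np.cos(th))
d=np.diff(np.c_[x,z],axis=0)/300
print(np.c_[d@[np.sin(t),-np.cos(t)],d@[-np.cos(t),-np.sin(t)]].round(4), d.sum(0)*300)
```

```text
[[-0.03   -0.0178]
 [-0.0274 -0.0216]
 [-0.0244 -0.025 ]
 [-0.0209 -0.0279]
 [-0.0171 -0.0304]
 [-0.013  -0.0324]
 [-0.0086 -0.0338]
 [-0.0041 -0.0347]
 [ 0.0004 -0.0349]
 [ 0.005  -0.0345]
 [ 0.0094 -0.0336]
 [ 0.0137 -0.0321]] [83. 77.]
```

```bash
python3 -m jog '[{"rot":[0,0,0],"travel":[-0.030,0,-0.018],"jaw":1},{"rot":[0,0,0],"travel":[-0.027,0,-0.022],"jaw":1},{"rot":[0,0,0],"travel":[-0.024,0,-0.025],"jaw":1},{"rot":[0,0,0],"travel":[-0.021,0,-0.028],"jaw":1},{"rot":[0,0,0],"travel":[0,0,0],"jaw":1}]'
python3 - <<'E'
from h import *
Rt=target(25,1); T=loc(O,[[-.183+.0249,.0515,.057+.0396]])[0]+.008*Rt[:,0]
todo(T,Rt,False)
cv2.imwrite("pics/w14.png",ctrl.get_image("wrist")[:,:,::-1])
E
```

```text
time: 12.45
position: [0.5404, -0.0037, 0.0914]
tool_rot: [2.623, 0.084, -1.669]
ft_force: [-1.1, 5.4, 0.2]
grip_width: 0.228
t 12.45 pos [ 0.5404 -0.0037  0.0914] q [ 0.4041 -0.0746 -0.4196  2.2421 -0.0991  0.5325 -1.4561] F [-1.09    5.4321  0.2293] w 0.22824285017032223
rot [-0.0013 -0.012   0.0351] trav cur [ 0.0214  0.0026 -0.0298] trav final [ 0.0214  0.0025 -0.0298] tool axes
 [[ 0.4226  0.0621 -0.9042]
 [ 0.0288 -0.9981 -0.055 ]
 [-0.9059 -0.0028 -0.4236]]
```

View pics/w14.png

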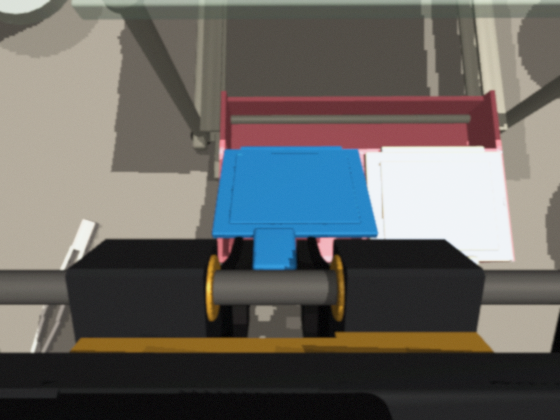

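```bash
python3 -m jog '[{"rot":[0,0,0],"travel":[-0.015,-0.002,-0.029],"jaw":1},{"rot":[0,0,0],"travel":[-0.012,-0.002,-0.032],"jaw":1},{"rot":[0,0,0],"travel":[-0.008,0,-0.034],"jaw":1},{"rot":[0,0,0],"travel":[-0.004,0,-0.035],"jaw":1},{"rot":[0,0,0],"travel":[0,0,0],"jaw":1}]'
python3 - <<'E'
from h import *
s=ctrl.get_state();c,sn=np.cos(O[2]),np.sin(O[2])
d=s["position"]-[.5263,-.0045,.0494];print("dx",d[0]*c+d[1]*sn,"dz",d[2],s["joint_positions"],s["ft_force"])
cv2.imwrite("pics/w15.png",ctrl.get_image("wrist")[:,:,::-1])
cv2.imwrite("pics/s15.png",ctrl.get_image("side")[:,:,::-1])
E
```

```text
time: 13.0
position: [0.5717, -0.0016, 0.118]
tool_rot: [2.624, 0.082, -1.669]
ft_force: [-1.6, 4.4, 3.3]
grip_width: 0.231
dx 0.04553606172549919 dz 0.06856021766953635 [ 0.403  -0.0409 -0.4266  2.1514 -0.0609  0.5903 -1.4943] [-1.5827  4.4168  3.2833]
```

View pics/w15.png

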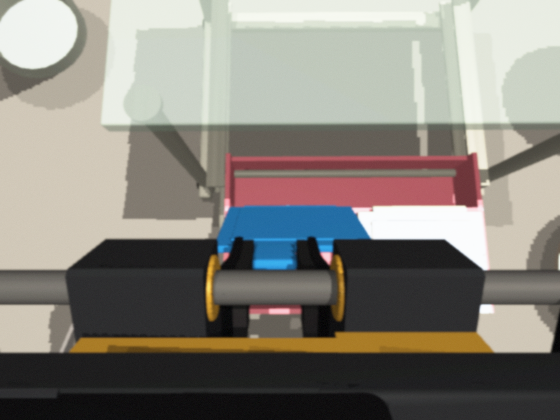

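View pics/s15.png

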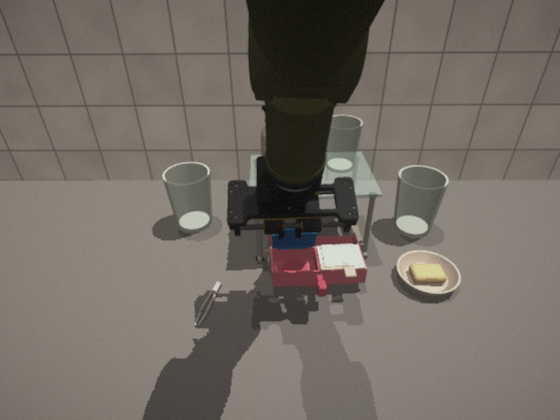

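```bash
python3 -m jog '[{"rot":[0,0,0],"travel":[0,0,-0.033],"jaw":1},{"rot":[0,0,0],"travel":[0.005,0,-0.032],"jaw":1},{"rot":[0,0,0],"travel":[0.009,0,-0.032],"jaw":1},{"rot":[0,0,0],"travel":[0.005,0,-0.014],"jaw":1},{"rot":[0,0,0],"travel":[0,0,0],"jaw":1}]'
python3 - <<'E'
from h import *
s=ctrl.get_state();c,sn=np.cos(O[2]),np.sin(O[2])
d=s["position"]-[.5263,-.0045,.0494];print("dx",d[0]*c+d[1]*sn,"dz",d[2],s["joint_positions"],s["ft_force"])
cv2.imwrite("pics/w16.png",ctrl.get_image("wrist")[:,:,::-1])
cv2.imwrite("pics/s16.png",ctrl.get_image("side")[:,:,::-1])
E
```

```text
time: 13.6
position: [0.6028, 0.0004, 0.1255]
tool_rot: [2.623, 0.083, -1.671]
ft_force: [-0.6, 5.7, 1.0]
grip_width: 0.226
dx 0.07669267232646433 dz 0.07614740493492436 [ 0.3954  0.0221 -0.4333  2.0762 -0.0071  0.6093 -1.5412] [-0.6246  5.6506  0.9619]
```

View pics/w16.png

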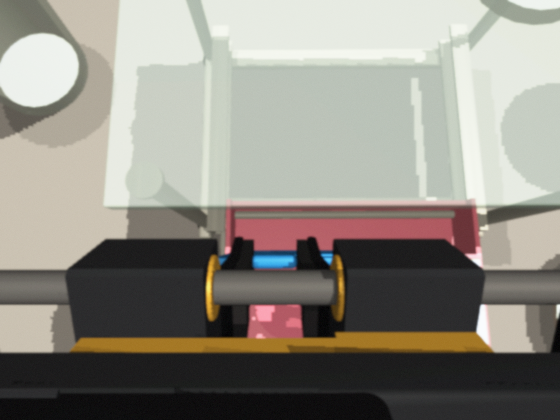

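View pics/s16.png

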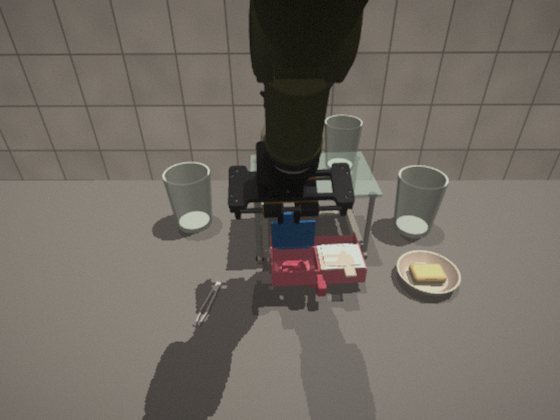

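```bash
python3 -m jog '[{"rot":[0,0,0],"travel":[0.010,0,-0.021],"jaw":1},{"rot":[0,0,0],"travel":[0,0,0],"jaw":1}]'
python3 - <<'E'
from h import *
s=ctrl.get_state();c,sn=np.cos(O[2]),np.sin(O[2])
d=s["position"]-[.5263,-.0045,.0494];print("dx",d[0]*c+d[1]*sn,"dz",d[2],s["ft_force"])
cv2.imwrite("pics/w17.png",ctrl.get_image("wrist")[:,:,::-1])
b=ctrl.get_image("side")[:,:,::-1];cv2.imwrite("pics/s17.png",cv2.resize(b[200:300,240:390],None,fx=5,fy=5,interpolation=cv2.INTER_CUBIC))
# predicted upright lid: top edge of tab, lid edges
for a in(1.45,1.57,1.7):
    H=np.array([-.103,.042,.054]);f=lambda r,y,h=0:H+[-r*np.cos(a)+h*np.sin(a),y,r*np.sin(a)+h*np.cos(a)]
    K=loc(O,[f(.065,.04),f(.065,-.04),f(.085,.02),f(.085,0)]);print(((proj("side",K)-[240,200])*5).round().tolist())
E
```

```text
time: 13.9
position: [0.6095, 0.0008, 0.1255]
tool_rot: [2.623, 0.082, -1.671]
ft_force: [-1.6, 4.8, 2.6]
grip_width: 0.231
dx 0.08338980537665323 dz 0.07608321331971671 [-1.6029  4.8138  2.5807]
[[157.0, 118.0], [381.0, 110.0], [213.0, 75.0], [270.0, 73.0]]
[[157.0, 104.0], [378.0, 96.0], [212.0, 57.0], [268.0, 55.0]]
[[156.0, 91.0], [375.0, 83.0], [210.0, 41.0], [266.0, 39.0]]
```

View pics/s17.png

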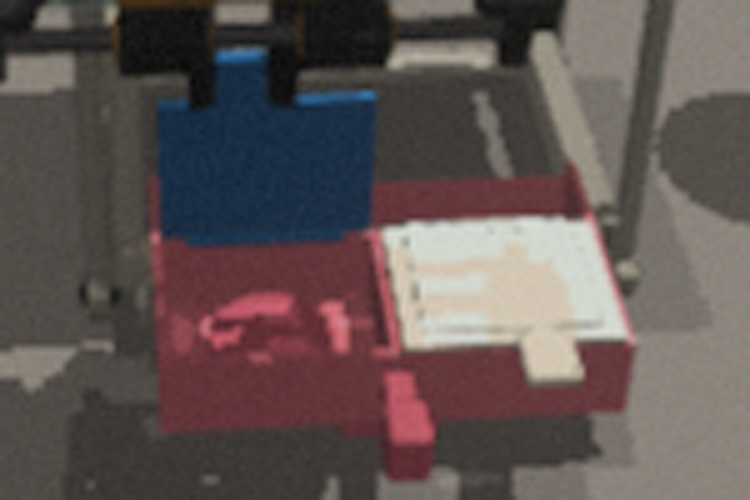

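View pics/w17.png

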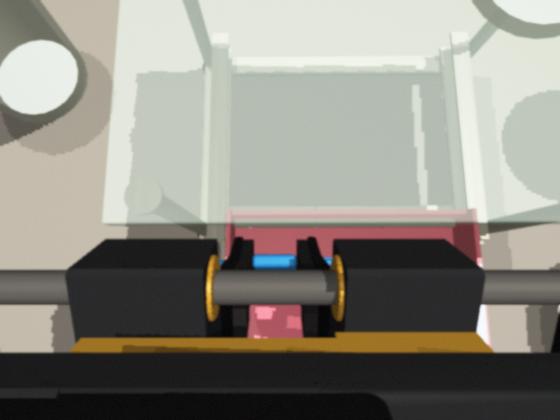

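The lid edge is at crop (157,104) and (376,96), as predicted for 1.57 rad. Releasing and backing out along the tool axis.

```bash
python3 -m jog '[{"rot":[0,0,0],"travel":[0,0,0],"jaw":0.4},{"rot":[0,0,0],"travel":[0,0,0],"jaw":0.4},{"rot":[0,0,0],"travel":[0,0,0],"jaw":0.3},{"rot":[0,0,0],"travel":[0,0,0],"jaw":0.3},{"rot":[0,0,0],"travel":[-0.03,0,0],"jaw":0.3},{"rot":[0,0,0],"travel":[-0.06,0,0],"jaw":0.3},{"rot":[0,0,0],"travel":[-0.08,0,0],"jaw":0.3},{"rot":[0,0,0],"travel":[-0.08,0,0],"jaw":0.3}]'
python3 -m jog '[{"rot":[0,0,0],"travel":[-0.08,0,0.08],"jaw":0.3},{"rot":[0,0,0],"travel":[-0.08,0,0.08],"jaw":0.3},{"rot":[0,0,0],"travel":[0,0.12,0],"jaw":0.3},{"rot":[0,0,0],"travel":[0,0.12,0],"jaw":0.3},{"rot":[0,0,0],"travel":[0,0.12,0],"jaw":0.3},{"rot":[0,0,0],"travel":[0,0.12,0],"jaw":0.3},{"rot":[0,0,0],"travel":[0,0.12,0],"jaw":0.3},{"rot":[0,0,0],"travel":[0,0,0],"jaw":0.3}]'
python3 - <<'E'
from h import *
s=ctrl.get_state();print(s["position"],s["joint_positions"],s["ft_force"])
b=ctrl.get_image("side")[:,:,::-1];cv2.imwrite("pics/s18.png",b);cv2.imwrite("pics/s18c.png",cv2.resize(b[200:300,240:390],None,fx=5,fy=5,interpolation=cv2.INTER_CUBIC))
b=ctrl.get_image("top")[:,:,::-1];cv2.imwrite("pics/t18.png",b);cv2.imwrite("pics/t18c.png",cv2.resize(b[195:280,250:360],None,fx=7,fy=7,interpolation=cv2.INTER_CUBIC))
E
```

```text
time: 14.8
position: [0.5767, -0.002, 0.1942]
tool_rot: [2.622, 0.081, -1.673]
ft_force: [-0.4, -0.1, 0.2]
grip_width: 0.353
time: 15.6
position: [0.524, -0.1914, 0.2168]
tool_rot: [2.626, 0.07, -1.673]
ft_force: [-0.2, 0.4, -0.8]
grip_width: 0.348
[ 0.524  -0.1914  0.2168] [ 0.5    -0.1454 -0.0603  2.036  -0.2746  0.8793 -0.9438] [-0.201   0.4219 -0.7583]
```

View pics/s18.png

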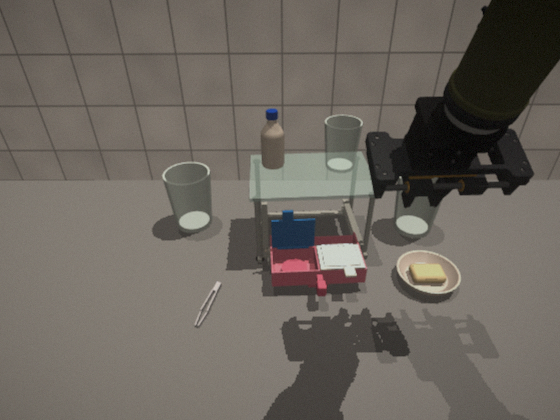

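View pics/s18c.png

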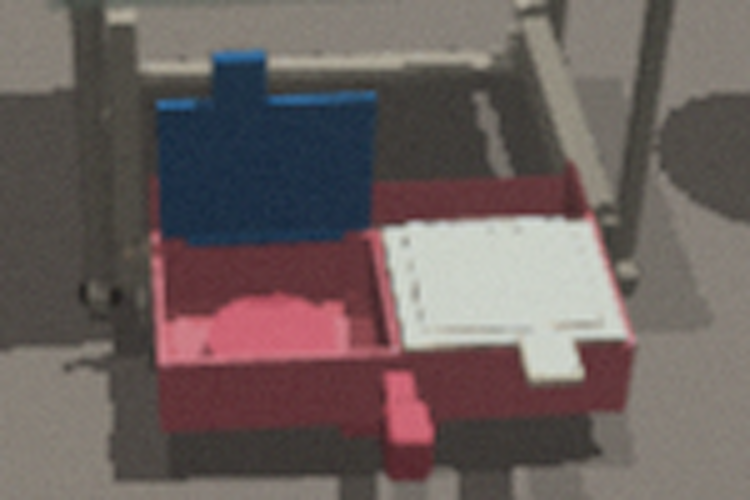

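View pics/t18c.png

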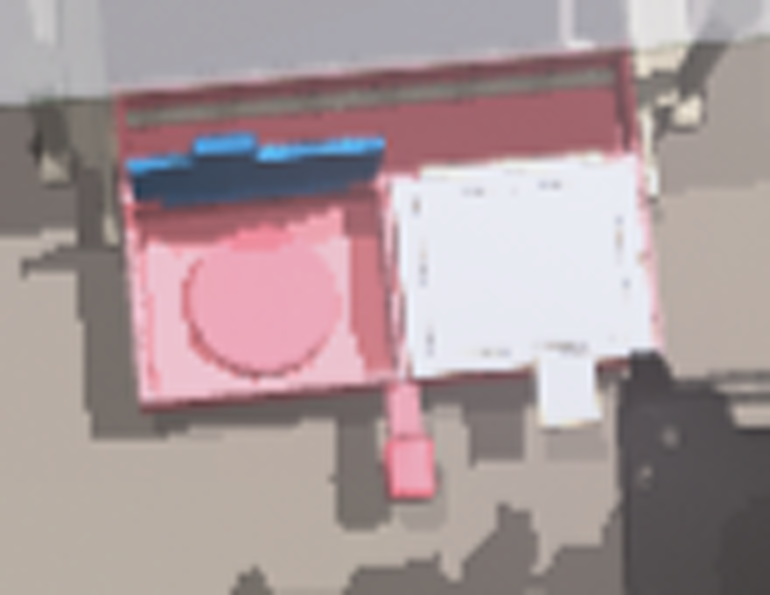

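View pics/t18.png

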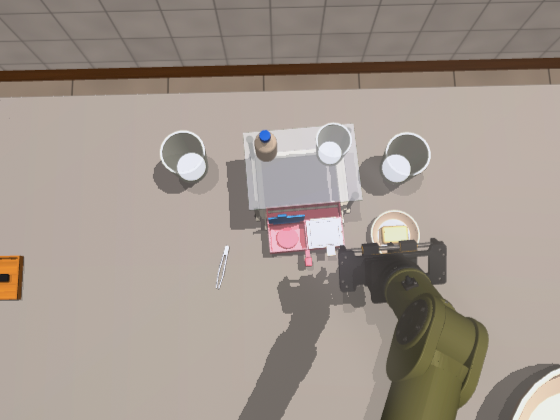

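Run:
```python
import cv2,numpy as np
a=cv2.imread("pics/t10.png",0).astype(np.float32);b=cv2.imread("pics/t18.png",0).astype(np.float32)
for n,(y0,y1,x0,x1) in {"whitetab":(244,258,322,340),"knob":(248,268,302,315),"whitelid":(216,252,306,346),"bg_shelf":(120,205,240,300)}.items():
    t=cv2.resize(a[y0:y1,x0:x1],None,fx=8,fy=8,interpolation=cv2.INTER_CUBIC)
    s=cv2.resize(b[y0-4:y1+4,x0-4:x1+4],None,fx=8,fy=8,interpolation=cv2.INTER_CUBIC)
    m=cv2.matchTemplate(s,t,cv2.TM_CCOEFF_NORMED);_,v,_,l=cv2.minMaxLoc(m);print(n,v,(np.array(l)-32)/8,"px dx,dy")
```

```text
whitetab 0.9015710353851318 [-0.25  -0.375] px dx,dy
knob 0.9677419662475586 [ 0.   -0.25] px dx,dy
whitelid 0.9391904473304749 [ 0.    -0.625] px dx,dy
bg_shelf 0.9996745586395264 [0. 0.] px dx,dy
```

```bash
python3 -c "
from bench import ctrl
print(ctrl.close_job())"
```

```text
the job is handed in; nothing more can be done
None
```

The job is handed in at about 15.7 s on the robot's clock, and I know of no requirement that failed. No verdict was reported.

**What I did**
- I pinched the knob at 35° lean, lifted it about 14 mm and drew the tray out past the stop.
- I let the tray down and changed grip to a 25° lean. I then pulled it to its end, where it stopped moving at about 9 N, and released it level.
- I pinched the blue tab, swung the lid up along its arc until it stood upright, let go and backed the arm off to the side.

**What the last checks showed**
- **Blue lid:** its edges in the side view match the predicted position for 1.57 rad, and it stayed there after release.
- **White lid:** it is still shut.
- **Tray:** it looks level. Before I opened the lid, the top view put it at 0.115 m out, while the wrist view gave about 0.112–0.114 m, so the two disagreed slightly. A comparison of the top views before and after shows it moved back in by about 1 mm, to roughly 0.114 m. I left it there.
- **Other items:** the tumbler, bottle, soap dish and tweezers look unmoved. I compared these by eye only.
- **Forces:** the largest I read was about 11 N, against the tray's end. I saw no contact with the glass. The readings come at the end of each move, so a brief peak between them would not show.
- **Joint range:** during the first approach, joint 2 read -0.301 against its limit of -0.3. The overshoot is about the size of the sensor noise, and it is the one reading I cannot fully rule out.

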